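# Fetch a brass spacer out of a punch's die well with sprung tongs and rack it

### The arm

A 6-joint arm with a two-finger parallel gripper is mounted at the origin on the work surface. World frame = base frame: x ahead of the robot, y to its left, z up, the work surface at z = 0. Lengths are in m, angles in rad, forces in N, time in s.
With the tool pointing down it reaches from about 0.375 to 0.9 m from the base axis. Payload 3.1 kg.
Tool frame: the origin (TCP) lies on the centre line of the jaws, within the pads' length; the fingertips stand robot.tip_reach ahead of it and the grasp point (between the pads) is the TCP (robot.tip_reach is the distance from the TCP to the fingertips, in m); z points along the fingers, y is the direction in which the jaws open and shut (so a half turn about z gives the same grasp; the last joint's range is limited). The gripper opens to 87 mm and grips with 3 to 60 N. Pads are 19 mm wide; open, the fingers measure 117 mm over their backs; the gripper's body (75 mm by 190 mm) begins 51 mm behind the grasp point.
Start: joints at [-1.528, 0.527, 1.433, -0, 1.181, -0.178], TCP at [0.137, -0.61, 0.242] pointing down, gripper open.
Joint ranges: [-3.08, 3.08], [-0.75, 2.2], [0.22, 2.44], [-1.43, 4.57], [0, 2.65], [-2.85, 2.85]. Speed limits (rad/s): [2.79, 2.79, 3.14, 3.14, 3.14, 3.14].

### API

Orientations are given as a unit quaternion [x, y, z, w].
In Python, from rig import telemetry, viewer, robot gives the robot as it stands. The module is installed in compiled form; this text tells all that it offers.
- The arm moves only by the tool step_arm, never from a script. Its argument "targets" is a list of rows, each an object of numbers: "dx", "dy", "dz": the shift along the tool's x, y, z in m; "rx", "ry", "rz": the turn, a rotation vector about the tool's x, y, z in degrees. In form: [{"dx": .., "dy": .., "dz": .., "rx": .., "ry": .., "rz": ..}, ...]. A call has exactly 5 rows; each row is the pose to reach, as a shift and turn from the pose measured when the call began, along the tool's axes at that moment; what a row does not reach only later rows make up. A row lasts 1/8 s, in which the tool goes at most 62.5 mm and 10.7 degrees, less where a joint would pass 70% of its speed; a pose out of reach is approached as far as the arm can. A call with a gripper value outside its range is refused whole. "gripper" is the opening, from 0 (shut) to 1 (fully open), set as the call begins (left out, the last holds). The fingers move at their own pace and stop on an object; "force" is the grip in N (left out, the last holds). Time passes only in rows, so rows that repeat a pose let the fingers close, or fill a call up. It gives the time, the measured TCP pose, the force and the opening at its end, in the units of the state.
- telemetry.get_obs(): the state, without advancing time (a new reading comes with each control period).
- viewer.camera(name): name is "side" or "top"; returns a dict with "img" (420x560x3 uint8, blue, green, red), "depth" (420x560 float32, m along the optical axis (not along the pixel's ray), 0 where there is no reading), "K" (3x3 intrinsics, pixels), "R" (3x3) and "t" (3): a world point X has camera coordinates R X + t. Camera axes: x right, y down, z forward; pixel columns grow to the right and rows downward; lengths in m; the calibration is good to about 2 mm. A picture is of the moment at which its call begins.
- robot.hand_in(): hands the job in, once; it reports no verdict.
The state is a dict: "time": time; "q": joint angles; "joint_velocities": joint speeds; "joint_torque": joint torques, N m; "position": TCP position; "tool_rot": TCP orientation; "ft_force": force on the tool from outside, world axes, zero at the start; "moment": the same for the moment, N m; "grip_width": finger opening in m.
Only numpy, scipy, OpenCV 4.12 (cv2) and the standard library are available. Lean on these libraries where they do the work, as an engineer would, in place of code of your own. Each camera call takes 0.05 s, during which the arm holds its last target.

### The job

Take the blue-handled sprung tongs from their stand and use them to lift the brass spacer out of the deep white die well, then set it down upright on the green pad; do not drop it. Hang the tongs back in their stand, and with the gripper's own fingers take the spacer by its broad faces and stand it fully down in the empty middle bay of the aluminium rack. Leave everything else on the desk where it is.

Things in the scene. Friction and masses are not known exactly. Their poses are not given: they have to be found in the camera images.
- tongs_grip (a point): Centre of the grips of the loose parallel tongs (130 g), hanging jaws down in the stand; z up, y the line they close along. Two blue grip plates face out along y: 22 mm wide (x), from 22 mm below to 28 mm above this point, 50 mm over their outer faces at rest. A dark block and steel bow between them reach 43 mm above this point.
- tongs: The same tongs; origin and axes as tongs_grip. Under each grip a lug, 32 mm (x) by 8 mm (y) by 6 mm, flush with the grip's outer face, underside 36 mm below the origin, rests on the stand's rails. Below go two steel jaws 10 mm wide (x), 5 mm thick (y), ending 100 mm below the origin; gap between them 38 mm at rest, 48 mm over their backs.
- jaw_a (a joint): How far each grip with its jaw has moved in from rest, in m: 0 open, 0.010 fully squeezed (30 mm over the grips); both move alike, straight along y. The spring pushes back on each grip with 2 N at rest, 7 N at 0.007, which is also the reading with the spacer held by its ends.
- stand: Fixed black tongs stand, 60 mm (x) by 120 mm (y), 75 mm high; origin at the centre of its underside. Two rails along y, tops at 75 mm, 20 mm apart in x, 86 mm clear in y between the end posts. The jaws hang in the gap, the lugs on the rails; the hung tongs' grip centre is 111 mm above the origin, axes as the stand's (or a half turn on).
- well: Fixed white die well, a block 60 mm (x) by 104 mm (y) by 72 mm high on a thin dark base plate; origin at the centre of its underside. In its top is a pocket 19 mm wide (x), 64 mm long (y), 64 mm deep, centred; its floor is 8 mm above the origin.
- spacer_mid (a point): Centre of the loose brass spacer, a block 14 mm thick (x), 24 mm long (y), 34 mm tall (z), 90 g. It starts upright on the floor of the pocket, its length along the pocket's, up to 6 mm off the middle.
- spacer: The same spacer, origin at the centre of its underside.
- pad: Fixed square green pad, 110 by 110 by 3 mm; origin at the centre of its underside.
- rack: Fixed aluminium rack, 44 mm (x) by 130 mm (y), 20 mm high; origin at the centre of its underside. Of three bays in a row along y the outer two are filled flush by dark blocks; the middle one, centred on the origin, is empty: 20 mm (x) by 30 mm (y), 14 mm deep, floor 6 mm above the origin. The spacer fits with its length along y and stands out 20 mm.
- cup: Bystander: loose white cup, 72 mm across, 90 mm tall; origin under its centre.
- jar: Bystander: loose glass jar with steel lid, 64 mm across, 110 mm tall; origin under its centre.
- tin: Bystander: loose low brass tin, 52 mm across, 24 mm tall; origin under its centre.
- brush: Bystander: loose brush lying on the desk, 150 mm long.
There are look-alikes about, which are no part of the job. There is more than one size of the tongs; the one meant has the size given above. Leave any red look-alike of the rack alone.

How it is judged:
By the outcome, as a careful person would: the job done as asked, in the order asked, and still so for the second after the job is handed in, with the robot touching nothing.
It also fails if it takes over 72 s, if anything falls off the work surface, if the arm or the gripper's body presses on something with over 40 N, if the wrist force passes 120 N, or if a joint passes its speed limit or range.

## Working session

There is one attempt and no reset: what is moved stays moved. The work goes in short steps, Python scripts to look and compute and a tool call to move; the robot and the scene stay as the last step left them, time stands still between calls to the robot, and variables do not carry over. Pictures are saved under pics/ and viewed, and the job is handed in when it is done.

Besides the shell and the picture viewer there is one more tool, called after "Emit:" as a command line: name --argument value ..., lists and objects as JSON in quotes. step_arm: Moves the arm, as the interface text tells. Its arguments: {"type":"object","properties":{"targets":{"type":"array"},"gripper":{"type":"number"},"force":{"type":"number"}},"required":["targets"]}

```bash
ls; mkdir -p pics; python3 - <<'E'
from rig import telemetry, viewer, robot
import cv2,numpy as np
print(telemetry.get_obs(), robot.tip_reach)
for n in("side","top"):
    c=viewer.camera(n); cv2.imwrite(f"pics/{n}0.png",c["img"]); np.savez(f"{n}0.npz",**c)
    print(n,c["K"],c["R"],c["t"])
E
```

```text
pics
{'time': 0.0, 'q': array([-1.52851406e+00,  5.28448979e-01,  1.43392203e+00,  2.12283683e-06,
        1.18139212e+00, -1.78501308e-01]), 'joint_velocities': array([ 0.00022764,  0.00163107,  0.00028077,  0.00015434, -0.00044247,
       -0.00014633]), 'joint_torque': array([-1.05506060e-03, -4.40047753e+01, -1.76595712e+01,  6.32395386e-02,
        5.81485033e-02, -1.65458837e-04]), 'position': array([ 0.13686976, -0.60910987,  0.24057588]), 'tool_rot': array([ 9.93912471e-01,  1.10167243e-01,  7.48373566e-05, -1.08265805e-03]), 'ft_force': array([-0.06325197,  0.04498511,  0.09383602]), 'moment': array([ 0.00871869, -0.01229682,  0.00299205]), 'grip_width': 0.08693918210392405} 0.019
side [[439.25233034   0.         271.62270505]
 [  0.         439.25233034 211.96536757]
 [  0.           0.           1.        ]] [[ 0.94771892 -0.31823993 -0.02349886]
 [-0.16891534 -0.43782565 -0.88304943]
 [ 0.27073319  0.84085197 -0.46869126]] [-0.53617117  0.19449902  0.80009038]
top [[440.07381698   0.         278.4880057 ]
 [  0.         440.07381698 203.67942123]
 [  0.           0.           1.        ]] [[-0.01706917 -0.99976729  0.01319097]
 [-0.99670254  0.01596719 -0.07955566]
 [ 0.07932652 -0.01450542 -0.99674314]] [0.01329724 0.57379512 1.14777735]
```

View pics/side0.png

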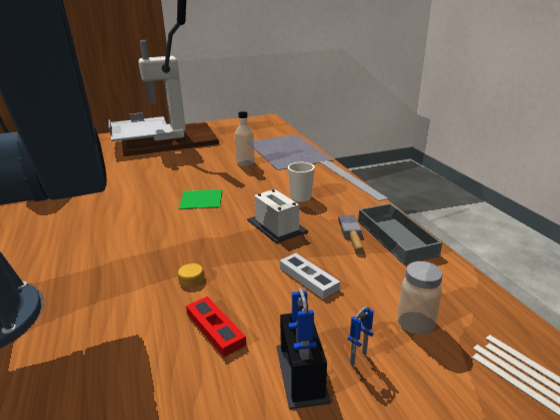

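View pics/top0.png

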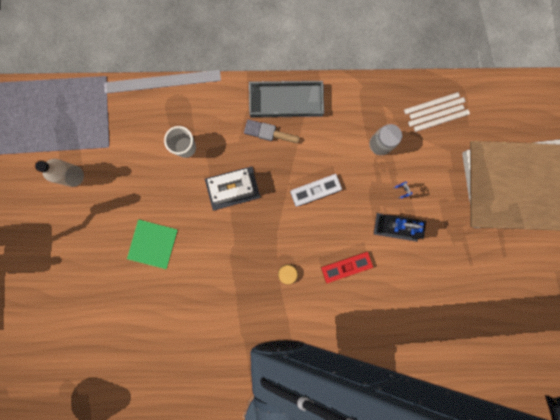

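The side view shows the stand with blue tongs at about (302,330), and smaller blue tongs standing loose at (361,330). Also visible are the well (277,213), green pad (201,199), silver rack (309,274) and red rack (215,324). 

In the top view:
- Candidate tongs: in the stand (405,226), loose and smaller (403,189).
- Candidate racks: silver (316,190), red (347,267).
- Well (232,187) with brass visible in the pocket. The brass tin (288,274) is not the spacer.
- Pad (152,245). 

Next I'll take close crops and measure.

```bash
cat > h.py <<'E'
import numpy as np,cv2
def load(n): return dict(np.load(n+".npz"))
def cloud(c):
    h,w=c["depth"].shape; v,u=np.mgrid[:h,:w]; d=c["depth"]; K=c["K"]
    P=np.stack([(u-K[0,2])/K[0,0]*d,(v-K[1,2])/K[1,1]*d,d],-1)
    return (P-c["t"])@c["R"]
def proj(c,X):
    p=c["K"]@(c["R"]@np.asarray(X)+c["t"]); return p[:2]/p[2]
def crop(c,u0,v0,u1,v1,f,s):
    cv2.imwrite(f,cv2.resize(c["img"][v0:v1,u0:u1],None,fx=s,fy=s,interpolation=cv2.INTER_CUBIC))
E
python3 - <<'E'
from h import *
t=load("top0");s=load("side0")
a=cv2.resize(t["img"][165:285,365:445],None,fx=5,fy=5,interpolation=2); b=cv2.resize(s["img"][280:400,270:390],None,fx=5,fy=5,interpolation=2)[:, :400]
cv2.imwrite("pics/c1.png",np.hstack([a[:600],b[:600]]))
crop(t,195,160,270,215,"pics/c2.png",8)
P=cloud(t)
for n,m in(("stand",(370,205,435,245)),("well",(200,160,265,212)),("rack",(285,170,348,212)),("pad",(125,215,180,272)),("loose",(390,175,420,205))):
    u0,v0,u1,v1=m; q=P[v0:v1,u0:u1].reshape(-1,3); z=q[:,2]
    hh,e=np.histogram(z,bins=np.arange(-.02,.2,.005)); print(n,[(round(e[i],3),hh[i]) for i in range(len(hh)) if hh[i]>3])
E
```

```text
stand [(np.float64(-0.01), np.int64(23)), (np.float64(-0.005), np.int64(851)), (np.float64(0.0), np.int64(763)), (np.float64(0.005), np.int64(88)), (np.float64(0.01), np.int64(15)), (np.float64(0.015), np.int64(8)), (np.float64(0.02), np.int64(15)), (np.float64(0.025), np.int64(10)), (np.float64(0.03), np.int64(18)), (np.float64(0.035), np.int64(9)), (np.float64(0.04), np.int64(11)), (np.float64(0.045), np.int64(14)), (np.float64(0.05), np.int64(14)), (np.float64(0.055), np.int64(13)), (np.float64(0.06), np.int64(20)), (np.float64(0.065), np.int64(22)), (np.float64(0.07), np.int64(284)), (np.float64(0.075), np.int64(191)), (np.float64(0.08), np.int64(26)), (np.float64(0.09), np.int64(6)), (np.float64(0.095), np.int64(6)), (np.float64(0.1), np.int64(8)), (np.float64(0.105), np.int64(11)), (np.float64(0.11), np.int64(8)), (np.float64(0.115), np.int64(7)), (np.float64(0.12), np.int64(11)), (np.float64(0.125), np.int64(15)), (np.float64(0.13), np.int64(20)), (np.float64(0.135), np.int64(51)), (np.float64(0.14), np.int64(21)), (np.float64(0.145), np.int64(16)), (np.float64(0.15), np.int64
[... 828 characters left out ...]
loat64(0.015), np.int64(354)), (np.float64(0.02), np.int64(333)), (np.float64(0.025), np.int64(8))]
pad [(np.float64(-0.01), np.int64(47)), (np.float64(-0.005), np.int64(1064)), (np.float64(0.0), np.int64(1805)), (np.float64(0.005), np.int64(203))]
loose [(np.float64(-0.01), np.int64(20)), (np.float64(-0.005), np.int64(429)), (np.float64(0.0), np.int64(333)), (np.float64(0.005), np.int64(12)), (np.float64(0.045), np.int64(7)), (np.float64(0.05), np.int64(8)), (np.float64(0.055), np.int64(4)), (np.float64(0.075), np.int64(4)), (np.float64(0.08), np.int64(4)), (np.float64(0.085), np.int64(22)), (np.float64(0.09), np.int64(25)), (np.float64(0.095), np.int64(12)), (np.float64(0.1), np.int64(6))]
```

View pics/c1.png

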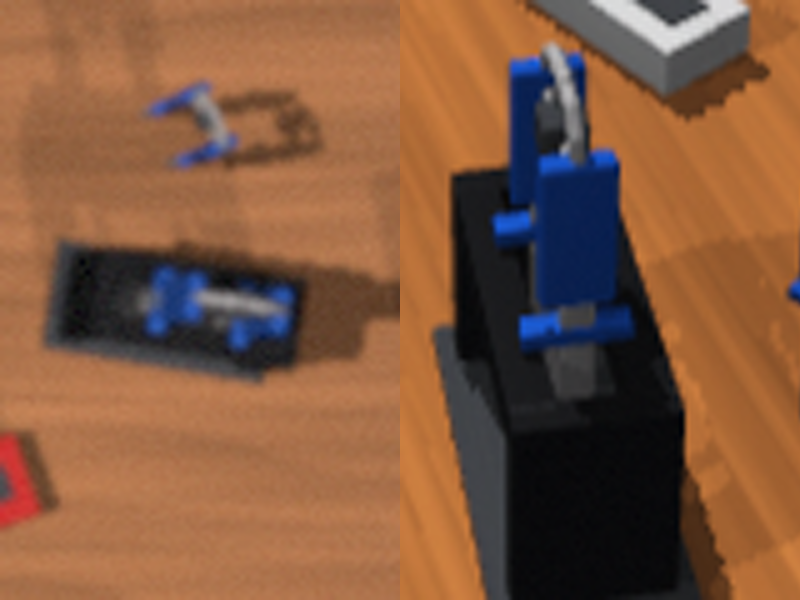

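View pics/c2.png

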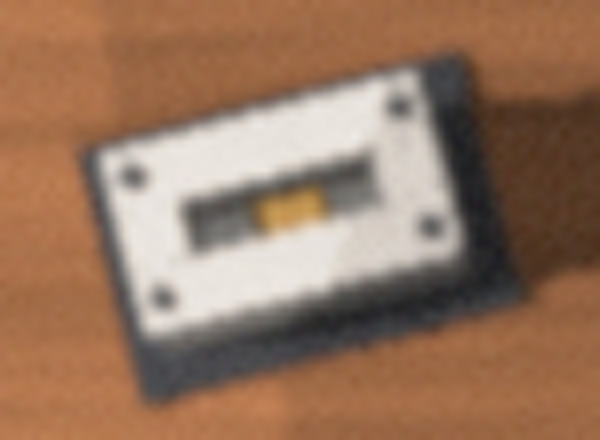

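The crop shows the tongs hanging in the stand, with grips about 50 mm tall and top at z≈0.154, which matches 111+43 mm. The loose ones only reach 0.10, so they are the smaller look-alike. The brass spacer is visible in the well pocket. Next I'll measure poses.

```bash
cat >> h.py <<'E'
def ray(c,uv,z):
    uv=np.atleast_2d(uv).astype(float); K=c["K"]
    d=np.c_[(uv[:,0]-K[0,2])/K[0,0],(uv[:,1]-K[1,2])/K[1,1],np.ones(len(uv))]@c["R"]
    o=-c["R"].T@c["t"]; return o+d*((z-o[2])/d[:,2])[:,None]
def rect(c,mask,z,box):
    m=np.zeros(mask.shape,np.uint8); u0,v0,u1,v1=box; m[v0:v1,u0:u1]=mask[v0:v1,u0:u1]
    n,l,st,_=cv2.connectedComponentsWithStats(m); k=1+np.argmax(st[1:,4]); 
    vs,us=np.nonzero(l==k)
    X=ray(c,np.c_[us,vs],z)[:,:2]
    r=cv2.minAreaRect((X*1000).astype(np.float32)); 
    b=cv2.boxPoints(r); e=b[1]-b[0]; f=b[2]-b[1]; L=e if np.hypot(*e)>np.hypot(*f) else f
    ang=(np.degrees(np.arctan2(L[1],L[0])))%180
    return np.round(r[0],1),np.round(r[1],1),round(ang,1),len(us)
E
python3 - <<'E'
from h import *
cams={"top":load("top0"),"side":load("side0")}
B={"top":dict(well=(200,160,265,212),rack=(285,170,348,212),pad=(125,215,180,272),stand=(370,205,435,245)),
"side":dict(well=(245,180,310,240),rack=(275,250,345,300),pad=(170,180,230,215),stand=(270,280,335,405))}
for n,c in cams.items():
    im=c["img"].astype(int); hsv=cv2.cvtColor(c["img"],cv2.COLOR_BGR2HSV); z=cv2.medianBlur(cloud(c)[...,2].astype(np.float32),3)
    H,S,V=[hsv[...,i].astype(int) for i in range(3)]
    print(n,"pad",rect(c,(H>45)&(H<75)&(S>150),.003,B[n]["pad"]))
    print(n,"welltop",rect(c,(S<60)&(V>170)&(z>.055),.072,B[n]["well"]))
    print(n,"racktop",rect(c,(S<60)&(V>130)&(z>.012),.020,B[n]["rack"]))
    print(n,"standtop",rect(c,(z>.066)&(z<.083)&(V<70),.075,B[n]["stand"]))
    P=cloud(c); u0,v0,u1,v1=B[n]["stand"]; m=np.zeros(H.shape,bool); m[v0:v1,u0:u1]=True
    m&=(H>105)&(H<130)&(S>150)&(V>60)
    q=P[m]; q=q[(q[:,2]>.08)&(q[:,2]<.15)]; print(n,"blue",len(q),q.mean(0),np.percentile(q,[5,50,95],axis=0))
    mb=(H>15)&(H<32)&(S>100)&(V>90)
    if n=="top": print("spacer", rect(c,mb,.042,(215,175,250,200)))
E
```

```text
Traceback (most recent call last):
  File "h.py", line 17, in rect
    n,l,st,_=cv2.connectedComponentsWithStats(m); k=1+np.argmax(st[1:,4]);
                                                      ~~~~~~~~~^^^^^^^^^^
ValueError: attempt to get argmax of an empty sequence
```

```bash
python3 - <<'E'
from h import *
t=load("top0");s=load("side0")
for c,pts in((t,[(152,245),(232,172),(215,188),(304,197),(316,190),(232,186),(228,188),(385,226),(402,222)]),(s,[(201,199),(290,205),(309,262),(302,330)])):
    h=cv2.cvtColor(c["img"],cv2.COLOR_BGR2HSV)
    for u,v in pts: print((u,v),c["img"][v,u],h[v,u],cloud(c)[v,u].round(3))
E
```

```text
(152, 245) [ 99 174  80] [ 66 138 174] [ 0.47   0.345 -0.001]
(232, 172) [150 155 163] [ 12  20 163] [0.663 0.128 0.007]
(215, 188) [224 230 234] [ 18  11 234] [0.613 0.165 0.074]
(304, 197) [119 114 118] [144  11 119] [ 0.591 -0.064  0.023]
(316, 190) [194 193 198] [174   6 198] [ 0.611 -0.099  0.006]
(232, 186) [ 83 150 196] [ 18 147 196] [0.621 0.125 0.039]
(228, 188) [ 94 138 168] [ 18 112 168] [0.616 0.136 0.04 ]
(385, 226) [40 37 39] [140  19  40] [ 0.509 -0.265  0.076]
(402, 222) [137  68  34] [110 192 137] [ 0.516 -0.291  0.134]
(201, 199) [ 72 179  39] [ 67 199 179] [0.474 0.338 0.003]
(290, 205) [197 205 209] [ 20  15 209] [0.641 0.086 0.073]
(309, 262) [198 200 206] [  8  10 206] [ 0.622 -0.073  0.022]
(302, 330) [79 33 11] [110 219  79] [ 0.498 -0.339  0.111]
```

```bash
cat > meas.py <<'E'
from h import *
def run(cams,B,what=None):
  for n,c in cams.items():
    hsv=cv2.cvtColor(c["img"],cv2.COLOR_BGR2HSV); z=cv2.medianBlur(cloud(c)[...,2].astype(np.float32),3)
    H,S,V=[hsv[...,i].astype(int) for i in range(3)]
    def r(k,m,zz,b):
        try: print(n,k,rect(c,m,zz,b))
        except Exception as e: print(n,k,"none")
    r("pad",(H>45)&(H<75)&(S>100),.003,B[n]["pad"])
    r("welltop",(V>160)&(S<70)&(z>.06),.072,B[n]["well"])
    r("racktop",(S<60)&(z>.012)&(z<.03),.020,B[n]["rack"])
    r("standtop",(z>.066)&(z<.083)&(V<70),.075,B[n]["stand"])
    P=cloud(c); u0,v0,u1,v1=B[n]["stand"]; m=np.zeros(H.shape,bool); m[v0:v1,u0:u1]=True
    m&=(H>105)&(H<130)&(S>130)
    q=P[m]; q=q[(q[:,2]>.08)&(q[:,2]<.15)]
    if len(q): print(n,"blue",len(q),q.mean(0).round(4),np.percentile(q,[5,50,95],axis=0).round(4).tolist())
    if n=="top": r("spacer",(H>12)&(H<32)&(S>90)&(V>90),.042,(220,180,245,195))
B={"top":dict(well=(200,160,265,212),rack=(285,170,348,212),pad=(125,215,180,272),stand=(370,205,435,245)),
"side":dict(well=(245,180,310,240),rack=(275,250,345,300),pad=(170,180,230,215),stand=(270,280,335,405))}
E
python3 - <<'E'
from meas import *
run({"top":load("top0"),"side":load("side0")},B)
E
```

```text
top pad (array([473.1, 344.1]), array([109. , 108.6]), np.float32(74.5), 1665)
top welltop (array([620.1, 128.5]), array([ 60.9, 103.3]), np.float32(104.5), 755)
top racktop (array([610.6, -96. ]), array([ 44.3, 130.3]), np.float32(109.5), 722)
top standtop (array([ 508.1, -313.3]), array([107.1,  48.2]), np.float32(79.6), 417)
top blue 131 [ 0.5073 -0.3082  0.118 ] [[0.4938, -0.3368, 0.0809], [0.5074, -0.2938, 0.124], [0.5211, -0.2887, 0.1409]]
top spacer (array([622.2, 127.7]), array([11.5, 22.2]), np.float32(103.3), 39)
side pad (array([473.7, 341.2]), array([112., 110.]), np.float32(74.3), 706)
side welltop (array([620.3, 128.1]), array([ 61.2, 104.8]), np.float32(105.2), 378)
side racktop (array([ 609. , -100.8]), array([ 51.5, 137.8]), np.float32(109.2), 1011)
side standtop (array([ 506.1, -319.2]), array([112.8,  49. ]), np.float32(79.4), 1097)
side blue 772 [ 0.5032 -0.3269  0.1129] [[0.4931, -0.341, 0.0812], [0.503, -0.3376, 0.1141], [0.5136, -0.2946, 0.1392]]
```

```bash
cat > fit.py <<'E'
from h import *
from scipy.optimize import least_squares
def tpts(cams,B):
    out=[]
    for n,c in cams.items():
        hsv=cv2.cvtColor(c["img"],cv2.COLOR_BGR2HSV).astype(int);P=cloud(c);u0,v0,u1,v1=B[n]
        m=np.zeros(hsv.shape[:2],np.uint8); m[v0:v1,u0:u1]=1
        m[(hsv[...,0]<105)|(hsv[...,0]>130)|(hsv[...,1]<130)]=0
        m2=cv2.erode(m,np.ones((3,3),np.uint8)) if n=="side" else m
        q=P[m2>0]; out.append((n,q[(q[:,2]>.07)&(q[:,2]<.16)]))
    return out
def sdf(q,c,h):
    d=np.abs(q-c)-h; return np.linalg.norm(np.maximum(d,0),axis=1)+np.minimum(d.max(1),0)
def res(p,q,th=.006):
    x,y,yaw,dz=p; cs,sn=np.cos(yaw),np.sin(yaw)
    l=q-np.array([x,y,.111+dz]); l=np.c_[l[:,0]*cs+l[:,1]*sn,-l[:,0]*sn+l[:,1]*cs,l[:,2]]
    ds=[]
    for s in(1,-1):
        ds.append(sdf(l,[0,s*(.025-th/2),.003],[.011,th/2,.025])); ds.append(sdf(l,[0,s*.021,-.033],[.016,.004,.003]))
    return np.min(np.abs(ds),0)
E
python3 - <<'E'
from fit import *
cams={"top":load("top0"),"side":load("side0")}
d=tpts(cams,{"top":(370,205,435,245),"side":(270,280,335,405)})
for sel in(["top"],["side"],["top","side"]):
    q=np.vstack([x for n,x in d if n in sel])
    for x0 in ([.505,-.31],[.507,-.315]):
        r=least_squares(res,[*x0,-.18,0],args=(q,),loss="soft_l1",f_scale=.002,x_scale=[.01,.01,.1,.01])
        print(sel,len(q),r.x.round(4),np.degrees(r.x[2]).round(1),"med",np.median(np.abs(r.fun)).round(4),r.cost)
E
```

```text
['top'] 196 [ 5.081e-01 -3.149e-01 -2.248e-01  1.000e-04] -12.9 med 0.0011 0.0007087757179076181
['top'] 196 [ 5.081e-01 -3.149e-01 -2.248e-01  1.000e-04] -12.9 med 0.0011 0.0007087757156296783
['side'] 623 [ 0.5045 -0.3201 -0.1729  0.0008] -9.9 med 0.0007 0.0004990956883799955
['side'] 623 [ 0.5077 -0.3149 -0.1448  0.0008] -8.3 med 0.0006 0.0002785122891716539
['top', 'side'] 819 [ 5.081e-01 -3.199e-01 -2.611e-01  4.000e-04] -15.0 med 0.0013 0.0017798941595684441
['top', 'side'] 819 [ 0.5082 -0.315  -0.1776  0.0006] -10.2 med 0.0007 0.0010131960770203353
```

Tongs centre is (0.508, -0.315, 0.111) and yaw about -10.3°, with top and side fits agreeing to under 1 mm and the stand at -10.5°. Reach is 0.60, which is fine. I'll add a helper to compute the deltas.

```bash
cat > go.py <<'E'
import sys
from rig import telemetry
import numpy as np
from scipy.spatial.transform import Rotation as R
o=telemetry.get_obs(); p=o["position"]; r=R.from_quat(o["tool_rot"])
print("t",round(o["time"],2),"p",p.round(4),"yawx",np.degrees(np.arctan2(r.as_matrix()[1,0],r.as_matrix()[0,0])).round(2),"zax",r.as_matrix()[:,2].round(4),"F",o["ft_force"].round(2),"w",round(o["grip_width"],4),"q6",round(o["q"][5],2))
a=[float(x) for x in sys.argv[1:]]
if len(a)>=4:
    T=R.from_euler("z",a[3],degrees=True)*R.from_matrix(np.diag([1.,-1,-1]))
    d=r.inv().apply(np.array(a[:3])-p); v=np.degrees((r.inv()*T).as_rotvec())
    print("d mm",(d*1000).round(1),"rot",v.round(2))
E
python3 go.py .508 -.315 .242 -10.3
```

```text
t 0.1 p [ 0.1369 -0.6092  0.2407] yawx 12.65 zax [-0.     0.002 -1.   ] F [-0.05  0.22 -0.76] w 0.0869 q6 -0.18
d mm [ 426.5 -205.8   -0.8] rot [-0.11  0.   22.95]
```

Emit:
step_arm --targets '[{"dx":0.055,"dy":-0.0265,"rz":4},{"dx":0.11,"dy":-0.053,"rz":8},{"dx":0.165,"dy":-0.0795,"rz":13},{"dx":0.22,"dy":-0.106,"rz":18},{"dx":0.275,"dy":-0.1325,"rz":23}]' --gripper 1

```text
invalid input
```

```bash
python3 go.py .508 -.315 .2 -10.3
```

```text
t 0.1 p [ 0.1369 -0.6092  0.2407] yawx 12.65 zax [-0.     0.002 -1.   ] F [-0.05  0.22 -0.76] w 0.0869 q6 -0.18
d mm [ 426.5 -205.7   41.2] rot [-0.11  0.   22.95]
```

Emit:
step_arm --targets '[{"dx":0.055,"dy":-0.0265,"dz":0,"rx":0,"ry":0,"rz":4},{"dx":0.11,"dy":-0.053,"dz":0,"rx":0,"ry":0,"rz":8},{"dx":0.165,"dy":-0.0795,"dz":0,"rx":0,"ry":0,"rz":13},{"dx":0.22,"dy":-0.106,"dz":0,"rx":0,"ry":0,"rz":18},{"dx":0.275,"dy":-0.1325,"dz":0,"rx":0,"ry":0,"rz":23}]' --gripper 1

```text
time: 0.72
position: [0.3774, -0.4181, 0.2407]
tool_rot: [0.996, -0.092, -0.0, -0.001]
ft_force: [0.7, -1.3, 0.1]
grip_width: 0.0872
```

```bash
python3 go.py .508 -.315 .2 -10.3
```

```text
t 0.72 p [ 0.3774 -0.4181  0.2407] yawx -10.53 zax [-4.0e-04  2.5e-03 -1.0e+00] F [ 0.74 -1.28  0.09] w 0.0872 q6 0.72
d mm [ 109.6 -125.2   40.9] rot [-0.14  0.05 -0.23]
```

Emit:
step_arm --targets '[{"dx":0.037,"dy":-0.042,"dz":0.01,"rx":0,"ry":0,"rz":0},{"dx":0.073,"dy":-0.083,"dz":0.02,"rx":0,"ry":0,"rz":0},{"dx":0.1096,"dy":-0.1252,"dz":0.035,"rx":0,"ry":0,"rz":0},{"dx":0.1096,"dy":-0.1252,"dz":0.041,"rx":-0.1,"ry":0,"rz":-0.2},{"dx":0.1096,"dy":-0.1252,"dz":0.041,"rx":-0.1,"ry":0,"rz":-0.2}]'

```text
time: 1.35
position: [0.5074, -0.3145, 0.199]
tool_rot: [0.996, -0.09, -0.001, -0.001]
ft_force: [-0.9, -0.0, -0.1]
grip_width: 0.087
```

```bash
python3 go.py .508 -.315 .113 -10.3; python3 - <<'E'
from rig import viewer
from h import *
for n,b in(("top",(350,170,450,270)),("side",(230,220,370,360))):
    c=viewer.camera(n); np.savez(n+"1.npz",**c); crop(c,*b,f"pics/{n}1.png",4)
E
```

```text
t 1.35 p [ 0.5074 -0.3145  0.199 ] yawx -10.28 zax [-0.0028  0.0018 -1.    ] F [-0.91 -0.04 -0.12] w 0.087 q6 1.01
d mm [ 0.9  0.4 86. ] rot [-0.07  0.17  0.02]
```

View pics/side1.png

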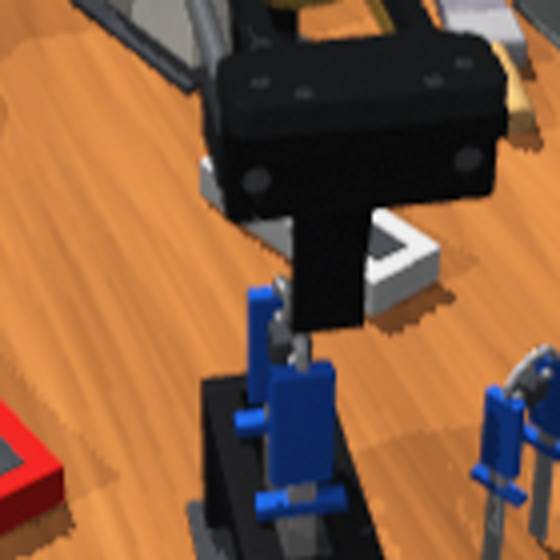

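The side view shows the open fingers straddling the tongs, with the near finger (crop ~(330,260)) in line with the near grip plate (~(303,420)). I'll descend.

Emit:
step_arm --targets '[{"dx":0.001,"dy":0.0004,"dz":0.02,"rx":0,"ry":0.1,"rz":0},{"dx":0.001,"dy":0.0004,"dz":0.04,"rx":0,"ry":0.1,"rz":0},{"dx":0.001,"dy":0.0004,"dz":0.06,"rx":0,"ry":0.1,"rz":0},{"dx":0.001,"dy":0.0004,"dz":0.08,"rx":0,"ry":0.1,"rz":0},{"dx":0.001,"dy":0.0004,"dz":0.086,"rx":0,"ry":0.1,"rz":0}]'

```text
time: 2.08
position: [0.5067, -0.3175, 0.1134]
tool_rot: [0.996, -0.092, -0.0, -0.001]
ft_force: [-0.1, -0.7, 0.4]
grip_width: 0.0868
```

```bash
python3 go.py .508 -.315 .113 -10.3
```

```text
t 2.08 p [ 0.5067 -0.3175  0.1134] yawx -10.56 zax [-5.0e-04  1.2e-03 -1.0e+00] F [-0.05 -0.69  0.42] w 0.0868 q6 1.01
d mm [ 0.9 -2.7  0.4] rot [-0.06  0.04 -0.26]
```

Emit:
step_arm --targets '[{"dx":0.0009,"dy":-0.0027,"dz":0.0004,"rx":0,"ry":0,"rz":-0.2},{"dx":0.0009,"dy":-0.0027,"dz":0.0004,"rx":0,"ry":0,"rz":-0.2},{"dx":0.0009,"dy":-0.0027,"dz":0.0004,"rx":0,"ry":0,"rz":-0.2},{"dx":0.0009,"dy":-0.0027,"dz":0.0004,"rx":0,"ry":0,"rz":-0.2},{"dx":0.0009,"dy":-0.0027,"dz":0.0004,"rx":0,"ry":0,"rz":-0.2}]'

```text
time: 2.7
position: [0.5082, -0.315, 0.1132]
tool_rot: [0.996, -0.09, -0.0, -0.0]
ft_force: [-0.2, -1.0, -0.4]
grip_width: 0.0869
```

```bash
python3 go.py .508 -.315 .113 -10.3
```

```text
t 2.7 p [ 0.5082 -0.315   0.1132] yawx -10.35 zax [-2.e-04  8.e-04 -1.e+00] F [-0.15 -1.01 -0.45] w 0.0869 q6 1.01
d mm [-0.2  0.1  0.2] rot [-0.05  0.02 -0.05]
```

Emit:
step_arm --targets '[{"dx":0,"dy":0,"dz":0,"rx":0,"ry":0,"rz":0},{"dx":0,"dy":0,"dz":0,"rx":0,"ry":0,"rz":0},{"dx":0,"dy":0,"dz":0,"rx":0,"ry":0,"rz":0},{"dx":0,"dy":0,"dz":0,"rx":0,"ry":0,"rz":0},{"dx":0,"dy":0,"dz":0,"rx":0,"ry":0,"rz":0}]' --gripper 0.505 --force 20

```text
time: 3.32
position: [0.5082, -0.315, 0.1132]
tool_rot: [0.996, -0.09, -0.0, -0.0]
ft_force: [0.3, -0.9, -0.9]
grip_width: 0.0476
```

```bash
python3 go.py .508 -.315 .2 -10.3
```

```text
t 3.33 p [ 0.5082 -0.315   0.1132] yawx -10.34 zax [-2.e-04  8.e-04 -1.e+00] F [ 0.34 -0.92 -0.93] w 0.0476 q6 1.01
d mm [ -0.2  -0.  -86.8] rot [-0.04  0.02 -0.04]
```

Emit:
step_arm --targets '[{"dx":0,"dy":0,"dz":0,"rx":0,"ry":0,"rz":0},{"dx":0,"dy":0,"dz":0,"rx":0,"ry":0,"rz":0},{"dx":0,"dy":0,"dz":-0.005,"rx":0,"ry":0,"rz":0},{"dx":0,"dy":0,"dz":-0.012,"rx":0,"ry":0,"rz":0},{"dx":0,"dy":0,"dz":-0.02,"rx":0,"ry":0,"rz":0}]'

```text
time: 3.95
position: [0.5082, -0.315, 0.1338]
tool_rot: [0.996, -0.09, -0.0, -0.0]
ft_force: [0.2, 0.2, -1.2]
grip_width: 0.0442
```

```bash
python3 go.py .508 -.315 .225 -10.3;  python3 - <<'E'
from rig import viewer
from h import *
for n,b in(("side",(230,220,370,380)),):
    c=viewer.camera(n); np.savez(n+"2.npz",**c); crop(c,*b,f"pics/{n}2.png",4)
E
```

```text
t 3.95 p [ 0.5082 -0.315   0.1338] yawx -10.34 zax [-2.e-04  8.e-04 -1.e+00] F [ 0.19  0.2  -1.15] w 0.0442 q6 1.01
d mm [ -0.2  -0.  -91.2] rot [-0.04  0.02 -0.04]
```

View pics/side2.png

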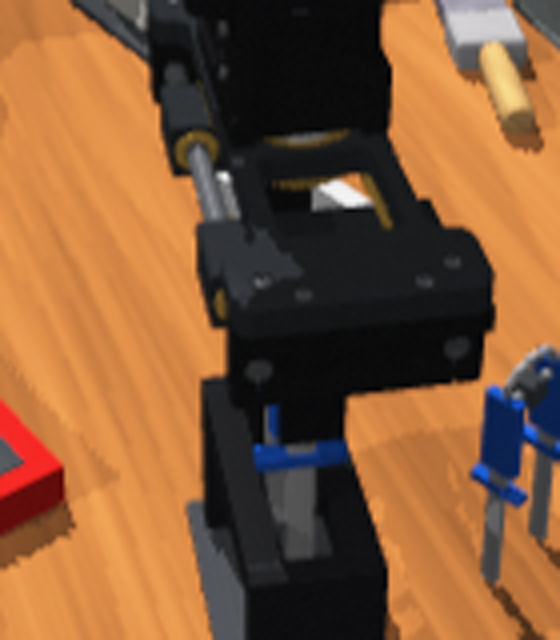

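Tongs are lifted, with the lugs (blue, crop (300,455)) clear of the rails and width 44.2 mm. I'll raise and carry them over the well.

Emit:
step_arm --targets '[{"dx":0,"dy":0,"dz":-0.02,"rx":0,"ry":0,"rz":0},{"dx":0,"dy":0,"dz":-0.04,"rx":0,"ry":0,"rz":0},{"dx":0,"dy":0,"dz":-0.06,"rx":0,"ry":0,"rz":0},{"dx":0,"dy":0,"dz":-0.08,"rx":0,"ry":0,"rz":0},{"dx":0,"dy":0,"dz":-0.09,"rx":0,"ry":0,"rz":0}]'

```text
time: 4.62
position: [0.509, -0.3157, 0.2264]
tool_rot: [0.996, -0.09, 0.002, 0.001]
ft_force: [0.4, -0.7, -1.8]
grip_width: 0.0441
```

```bash
python3 go.py .6205 .1272 .225 14.7
```

```text
t 4.62 p [ 0.509  -0.3157  0.2264] yawx -10.34 zax [ 0.0032 -0.0023 -1.    ] F [ 0.36 -0.74 -1.83] w 0.0441 q6 1.01
d mm [  30.2 -455.7    0.8] rot [  0.14  -0.18 -25.04]
```

Emit:
step_arm --targets '[{"dx":0.002,"dy":-0.03,"dz":0,"rx":0,"ry":0,"rz":-2},{"dx":0.005,"dy":-0.07,"dz":0,"rx":0,"ry":0,"rz":-4},{"dx":0.008,"dy":-0.115,"dz":0,"rx":0,"ry":0,"rz":-7},{"dx":0.011,"dy":-0.165,"dz":0,"rx":0,"ry":0,"rz":-10},{"dx":0.014,"dy":-0.215,"dz":0,"rx":0,"ry":0,"rz":-13}]'

```text
time: 5.25
position: [0.5614, -0.1052, 0.2259]
tool_rot: [1.0, 0.024, 0.001, 0.001]
ft_force: [0.5, -0.1, -0.7]
grip_width: 0.0442
```

```bash
python3 go.py .6205 .1272 .225 14.7
```

```text
t 5.25 p [ 0.5614 -0.1052  0.2259] yawx 2.73 zax [ 0.0028 -0.0021 -1.    ] F [ 0.47 -0.06 -0.66] w 0.0442 q6 1.14
d mm [  70.1 -229.4    0.6] rot [  0.14  -0.14 -11.97]
```

Emit:
step_arm --targets '[{"dx":0.015,"dy":-0.05,"dz":0,"rx":0,"ry":0,"rz":-3},{"dx":0.031,"dy":-0.1,"dz":0,"rx":0,"ry":0,"rz":-6},{"dx":0.047,"dy":-0.15,"dz":0,"rx":0,"ry":0,"rz":-9},{"dx":0.06,"dy":-0.195,"dz":0,"rx":0,"ry":0,"rz":-11},{"dx":0.07,"dy":-0.229,"dz":0,"rx":0.1,"ry":-0.1,"rz":-12}]'

```text
time: 5.88
position: [0.6202, 0.1291, 0.2252]
tool_rot: [0.992, 0.129, -0.0, 0.0]
ft_force: [0.9, 0.4, -0.7]
grip_width: 0.0441
```

```bash
python3 go.py .6205 .1272 .19 14.7
```

```text
t 5.88 p [0.6202 0.1291 0.2252] yawx 14.86 zax [-0.e+00 -4.e-04 -1.e+00] F [ 0.93  0.43 -0.66] w 0.0441 q6 1.34
d mm [-0.2  1.9 35.2] rot [0.02 0.01 0.16]
```

Lower to tips about 15 mm above the well top, correcting the offset, and look.

Emit:
step_arm --targets '[{"dx":-0.0002,"dy":0.0019,"dz":0.01,"rx":0,"ry":0,"rz":0.1},{"dx":-0.0002,"dy":0.0019,"dz":0.022,"rx":0,"ry":0,"rz":0.1},{"dx":-0.0002,"dy":0.0019,"dz":0.035,"rx":0,"ry":0,"rz":0.1},{"dx":-0.0002,"dy":0.0019,"dz":0.035,"rx":0,"ry":0,"rz":0.1},{"dx":-0.0002,"dy":0.0019,"dz":0.035,"rx":0,"ry":0,"rz":0.1}]'

```text
time: 6.5
position: [0.6207, 0.1264, 0.1901]
tool_rot: [0.992, 0.128, -0.0, 0.0]
ft_force: [0.1, 0.5, -1.4]
grip_width: 0.0438
```

```bash
python3 go.py .6205 .1272 .114 14.7;  python3 - <<'E'
from rig import viewer
from h import *
I=[]
for n,b in(("side",(225,130,325,250)),("top",(180,130,280,250))):
    c=viewer.camera(n); np.savez(n+"3.npz",**c); crop(c,*b,f"pics/{n}3.png",4); I.append(cv2.imread(f"pics/{n}3.png"))
cv2.imwrite("pics/b3.png",np.hstack(I))
E
```

```text
t 6.5 p [0.6207 0.1264 0.1901] yawx 14.69 zax [ 0.e+00 -4.e-04 -1.e+00] F [ 0.06  0.54 -1.42] w 0.0438 q6 1.34
d mm [ 0.1 -0.8 76.1] rot [ 0.02  0.   -0.01]
```

View pics/b3.png

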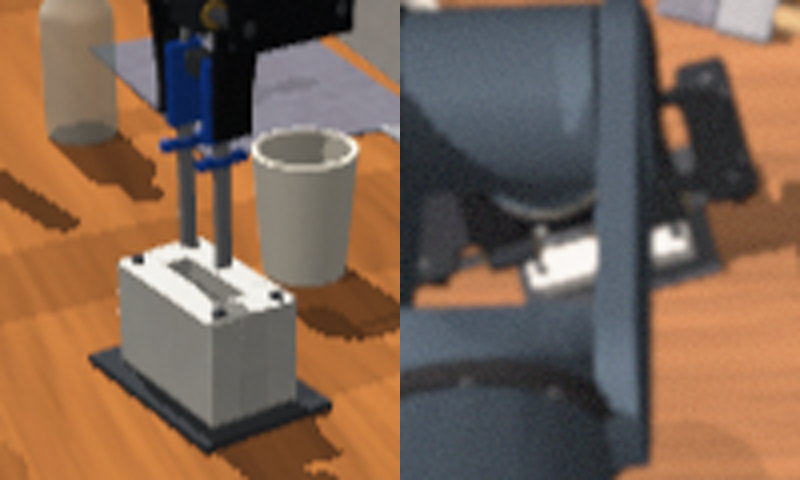

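```bash
python3 - <<'E'
from h import *
c=load("side3"); a=np.radians(14.7); p=np.array([.6207,.1264,.1901-.1022])
ey=np.array([-np.sin(a),np.cos(a),0]);ex=np.array([np.cos(a),np.sin(a),0])
for s in(1,-1):
  for x in(-.005,.005): print(s,x,proj(c,p+ey*s*.0186+ex*x).round(1))
# pocket corners
w=np.array([.6202,.1283,.072])
for s in(1,-1):
  for x in(-.0095,.0095): print("pocket",s,x,proj(c,w+ey*s*.032+ex*x).round(1))
cv2.imwrite("pics/z3.png",cv2.resize(c["img"][170:220,245:310],None,fx=12,fy=12,interpolation=2))
E
```

```text
1 -0.005 [269.7 191.4]
1 0.005 [273.2 190.3]
-1 -0.005 [278.4 196.9]
-1 0.005 [282.  195.8]
pocket 1 -0.0095 [264.8 195.6]
pocket 1 0.0095 [271.4 193.6]
pocket -1 -0.0095 [279.7 205.4]
pocket -1 0.0095 [286.5 203.2]
```

View pics/z3.png

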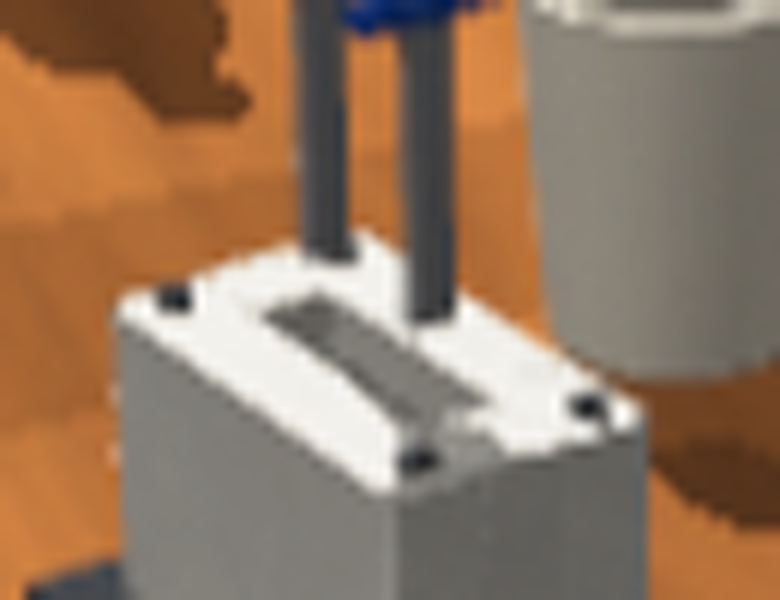

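Jaw tips at px (272,192) and (281,197) match the prediction to within 1 px, and the pocket corners match too. Descending in two stages.

Emit:
step_arm --targets '[{"dx":0.0001,"dy":-0.0008,"dz":0.008,"rx":0,"ry":0,"rz":0},{"dx":0.0001,"dy":-0.0008,"dz":0.016,"rx":0,"ry":0,"rz":0},{"dx":0.0001,"dy":-0.0008,"dz":0.024,"rx":0,"ry":0,"rz":0},{"dx":0.0001,"dy":-0.0008,"dz":0.032,"rx":0,"ry":0,"rz":0},{"dx":0.0001,"dy":-0.0008,"dz":0.036,"rx":0,"ry":0,"rz":0}]'

```text
time: 7.22
position: [0.6205, 0.1275, 0.1538]
tool_rot: [0.992, 0.128, -0.0, 0.0]
ft_force: [0.3, 0.4, -1.5]
grip_width: 0.0438
```

```bash
python3 go.py .6205 .1272 .114 14.7
```

```text
t 7.22 p [0.6205 0.1275 0.1538] yawx 14.72 zax [-1.e-04 -4.e-04 -1.e+00] F [ 0.29  0.41 -1.51] w 0.0438 q6 1.34
d mm [-0.1  0.3 39.8] rot [0.02 0.01 0.02]
```

Emit:
step_arm --targets '[{"dx":0,"dy":0,"dz":0.008,"rx":0,"ry":0,"rz":0},{"dx":0,"dy":0,"dz":0.016,"rx":0,"ry":0,"rz":0},{"dx":0,"dy":0,"dz":0.02,"rx":0,"ry":0,"rz":0},{"dx":0,"dy":0,"dz":0.02,"rx":0,"ry":0,"rz":0},{"dx":0,"dy":0,"dz":0.02,"rx":0,"ry":0,"rz":0}]'

```text
time: 7.85
position: [0.6207, 0.1276, 0.134]
tool_rot: [0.992, 0.128, 0.0, 0.0]
ft_force: [0.0, -0.3, -1.3]
grip_width: 0.044
```

```bash
python3 go.py .6205 .1272 .114 14.7
```

```text
t 7.85 p [0.6207 0.1276 0.134 ] yawx 14.72 zax [ 4.e-04 -4.e-04 -1.e+00] F [ 0.02 -0.28 -1.27] w 0.044 q6 1.34
d mm [-0.3  0.3 20. ] rot [ 0.03 -0.02  0.02]
```

No contact, with the tips now about 10 mm below the spacer top. I'll finish the descent and then squeeze.

Emit:
step_arm --targets '[{"dx":0,"dy":0,"dz":0.007,"rx":0,"ry":0,"rz":0},{"dx":0,"dy":0,"dz":0.014,"rx":0,"ry":0,"rz":0},{"dx":0,"dy":0,"dz":0.019,"rx":0,"ry":0,"rz":0},{"dx":0,"dy":0,"dz":0.0195,"rx":0,"ry":0,"rz":0},{"dx":0,"dy":0,"dz":0.0195,"rx":0,"ry":0,"rz":0}]'

```text
time: 8.48
position: [0.6208, 0.1275, 0.1144]
tool_rot: [0.992, 0.128, 0.0, 0.0]
ft_force: [0.1, 0.3, -1.4]
grip_width: 0.0438
```

Emit:
step_arm --targets '[{"dx":0,"dy":0,"dz":0,"rx":0,"ry":0,"rz":0},{"dx":0,"dy":0,"dz":0,"rx":0,"ry":0,"rz":0},{"dx":0,"dy":0,"dz":0,"rx":0,"ry":0,"rz":0},{"dx":0,"dy":0,"dz":0,"rx":0,"ry":0,"rz":0},{"dx":0,"dy":0,"dz":0,"rx":0,"ry":0,"rz":0}]' --gripper 0.35 --force 35

```text
time: 9.1
position: [0.6209, 0.1277, 0.1147]
tool_rot: [0.992, 0.128, 0.0, 0.0]
ft_force: [-0.9, 0.8, 1.2]
grip_width: 0.0336
```

```bash
python3 go.py .6205 .1272 .114 14.7
```

```text
t 9.1 p [0.6209 0.1277 0.1147] yawx 14.72 zax [ 9.e-04 -2.e-04 -1.e+00] F [-0.89  0.84  1.2 ] w 0.0336 q6 1.34
d mm [-0.5  0.4  0.7] rot [ 0.02 -0.05  0.02]
```

Emit:
step_arm --targets '[{"dx":0,"dy":0,"dz":0,"rx":0,"ry":0,"rz":0},{"dx":0,"dy":0,"dz":0,"rx":0,"ry":0,"rz":0},{"dx":0,"dy":0,"dz":0,"rx":0,"ry":0,"rz":0},{"dx":0,"dy":0,"dz":0,"rx":0,"ry":0,"rz":0},{"dx":0,"dy":0,"dz":0,"rx":0,"ry":0,"rz":0}]'

```text
time: 9.72
position: [0.6209, 0.1277, 0.1147]
tool_rot: [0.992, 0.128, 0.0, 0.0]
ft_force: [-0.9, 0.0, 0.8]
grip_width: 0.0339
```

```bash
python3 go.py .6205 .1272 .114 14.7; python3 - <<'E'
from rig import viewer
from h import *
c=viewer.camera("side"); np.savez("side4.npz",**c); crop(c,225,130,325,250,f"pics/side4.png",5)
E
```

```text
t 9.72 p [0.6209 0.1277 0.1147] yawx 14.72 zax [ 8.e-04 -1.e-04 -1.e+00] F [-0.87  0.04  0.79] w 0.0339 q6 1.34
d mm [-0.5  0.4  0.7] rot [ 0.02 -0.04  0.02]
```

View pics/side4.png

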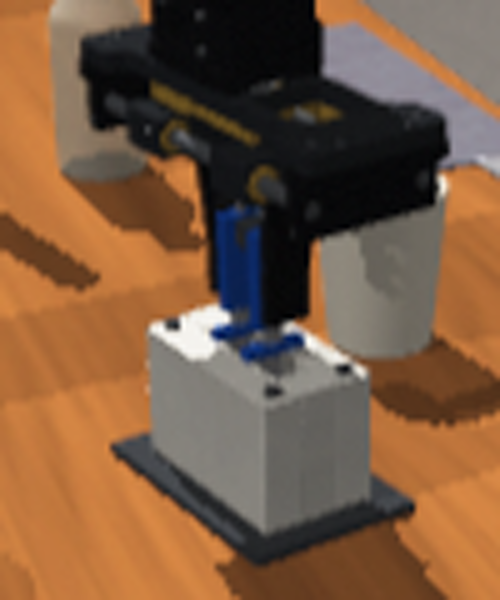

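Emit:
step_arm --targets '[{"dx":0,"dy":0,"dz":-0.002,"rx":0,"ry":0,"rz":0},{"dx":0,"dy":0,"dz":-0.005,"rx":0,"ry":0,"rz":0},{"dx":0,"dy":0,"dz":-0.008,"rx":0,"ry":0,"rz":0},{"dx":0,"dy":0,"dz":-0.01,"rx":0,"ry":0,"rz":0},{"dx":0,"dy":0,"dz":-0.01,"rx":0,"ry":0,"rz":0}]'

```text
time: 10.4
position: [0.6211, 0.1276, 0.125]
tool_rot: [0.992, 0.128, 0.001, 0.0]
ft_force: [0.2, 0.5, -1.6]
grip_width: 0.0336
```

```bash
python3 go.py .6205 .1272 .19 14.7
```

```text
t 10.4 p [0.6211 0.1276 0.125 ] yawx 14.71 zax [ 1.3e-03 -2.0e-04 -1.0e+00] F [ 0.15  0.46 -1.65] w 0.0336 q6 1.34
d mm [ -0.6   0.3 -65. ] rot [ 0.03 -0.07  0.01]
```

Emit:
step_arm --targets '[{"dx":0,"dy":0,"dz":-0.015,"rx":0,"ry":0,"rz":0},{"dx":0,"dy":0,"dz":-0.03,"rx":0,"ry":0,"rz":0},{"dx":0,"dy":0,"dz":-0.045,"rx":0,"ry":0,"rz":0},{"dx":0,"dy":0,"dz":-0.06,"rx":0,"ry":0,"rz":0},{"dx":0,"dy":0,"dz":-0.07,"rx":0,"ry":0,"rz":0}]'

```text
time: 11.02
position: [0.6214, 0.1277, 0.1966]
tool_rot: [0.992, 0.128, 0.002, 0.0]
ft_force: [-0.6, -1.3, -3.1]
grip_width: 0.0337
```

```bash
python3 go.py .473 .3425 .205 14.7; python3 - <<'E'
from rig import viewer
from h import *
c=viewer.camera("side"); np.savez("side5.npz",**c); crop(c,225,120,325,240,f"pics/side5.png",5)
E
```

```text
t 11.03 p [0.6214 0.1277 0.1966] yawx 14.72 zax [ 3.1e-03 -1.0e-04 -1.0e+00] F [-0.64 -1.26 -3.14] w 0.0337 q6 1.34
d mm [ -88.9 -245.4   -8.9] rot [ 0.05 -0.17  0.02]
```

View pics/side5.png

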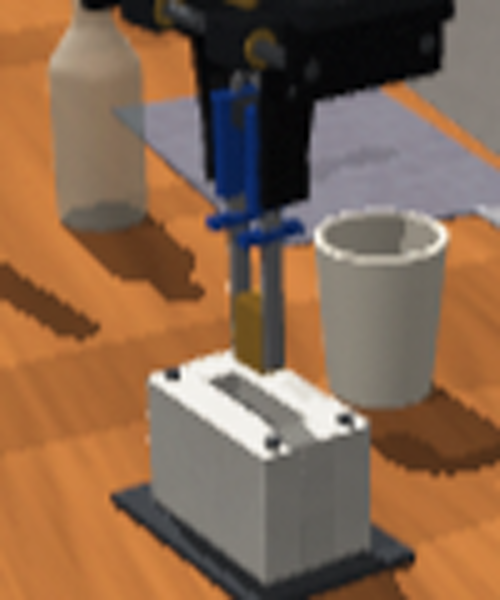

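Spacer held upright between the jaws (crop ~(250,330)), clear of the well. I'll carry it to the pad.

Emit:
step_arm --targets '[{"dx":-0.004,"dy":-0.01,"dz":-0.012,"rx":0,"ry":0,"rz":0},{"dx":-0.015,"dy":-0.04,"dz":-0.018,"rx":0,"ry":0,"rz":0},{"dx":-0.03,"dy":-0.08,"dz":-0.02,"rx":0,"ry":0,"rz":0},{"dx":-0.045,"dy":-0.125,"dz":-0.02,"rx":0,"ry":0,"rz":0},{"dx":-0.062,"dy":-0.17,"dz":-0.02,"rx":0,"ry":0,"rz":0}]'

```text
time: 11.7
position: [0.5173, 0.2779, 0.2175]
tool_rot: [0.992, 0.128, 0.002, 0.0]
ft_force: [1.2, -0.4, -1.6]
grip_width: 0.0334
```

```bash
python3 go.py .473 .3425 .18 14.7
```

```text
t 11.7 p [0.5173 0.2779 0.2175] yawx 14.71 zax [ 4.8e-03  3.0e-04 -1.0e+00] F [ 1.24 -0.38 -1.56] w 0.0334 q6 1.62
d mm [-26.7 -73.7  37.3] rot [ 0.05 -0.27  0.01]
```

Emit:
step_arm --targets '[{"dx":-0.01,"dy":-0.03,"dz":0.005,"rx":0,"ry":-0.1,"rz":0},{"dx":-0.02,"dy":-0.055,"dz":0.01,"rx":0,"ry":-0.2,"rz":0},{"dx":-0.0267,"dy":-0.0735,"dz":0.02,"rx":0,"ry":-0.3,"rz":0},{"dx":-0.0267,"dy":-0.0737,"dz":0.032,"rx":0,"ry":-0.3,"rz":0},{"dx":-0.0267,"dy":-0.0737,"dz":0.037,"rx":0,"ry":-0.3,"rz":0}]'

```text
time: 12.32
position: [0.4729, 0.3417, 0.179]
tool_rot: [0.992, 0.128, -0.001, 0.001]
ft_force: [-0.1, 0.3, -2.2]
grip_width: 0.0332
```

```bash
python3 go.py .473 .3425 .112 14.7;python3 - <<'E'
from rig import viewer
from h import *
c=viewer.camera("side"); np.savez("side6.npz",**c); crop(c,150,90,260,230,f"pics/side6.png",4)
E
```

```text
t 12.32 p [0.4729 0.3417 0.179 ] yawx 14.7 zax [-0.0018 -0.0024 -1.    ] F [-0.14  0.3  -2.24] w 0.0332 q6 1.75
d mm [ 0.5 -0.9 67. ] rot [ 0.1   0.13 -0.  ]
```

View pics/side6.png

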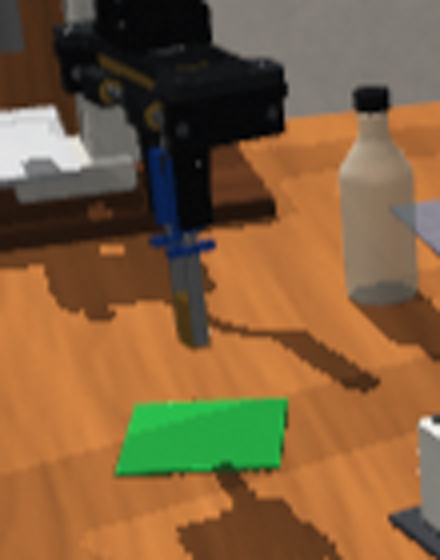

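Emit:
step_arm --targets '[{"dx":0.0005,"dy":-0.0009,"dz":0.013,"rx":0.1,"ry":0.1,"rz":0},{"dx":0.0005,"dy":-0.0009,"dz":0.026,"rx":0.1,"ry":0.1,"rz":0},{"dx":0.0005,"dy":-0.0009,"dz":0.04,"rx":0.1,"ry":0.1,"rz":0},{"dx":0.0005,"dy":-0.0009,"dz":0.053,"rx":0.1,"ry":0.1,"rz":0},{"dx":0.0005,"dy":-0.0009,"dz":0.061,"rx":0.1,"ry":0.1,"rz":0}]'

```text
time: 13.0
position: [0.4727, 0.3421, 0.1165]
tool_rot: [0.992, 0.127, -0.001, 0.0]
ft_force: [-0.0, 0.4, -2.9]
grip_width: 0.0339
```

```bash
python3 go.py .473 .3425 .11 14.7
```

```text
t 13.0 p [0.4727 0.3421 0.1165] yawx 14.65 zax [-2.4e-03 -9.0e-04 -1.0e+00] F [-0.01  0.36 -2.88] w 0.0339 q6 1.75
d mm [ 0.4 -0.4  6.5] rot [ 0.02  0.14 -0.05]
```

Emit:
step_arm --targets '[{"dx":0,"dy":0,"dz":0.002,"rx":0,"ry":0.1,"rz":0},{"dx":0,"dy":0,"dz":0.004,"rx":0,"ry":0.1,"rz":0},{"dx":0,"dy":0,"dz":0.005,"rx":0,"ry":0.1,"rz":0},{"dx":0,"dy":0,"dz":0.006,"rx":0,"ry":0.1,"rz":0},{"dx":0,"dy":0,"dz":0.006,"rx":0,"ry":0.1,"rz":0}]'

```text
time: 13.62
position: [0.4728, 0.3421, 0.1107]
tool_rot: [0.992, 0.128, -0.0, 0.0]
ft_force: [0.1, -0.2, -2.1]
grip_width: 0.0336
```

```bash
python3 go.py .473 .3425 .11 14.7
```

```text
t 13.62 p [0.4728 0.3421 0.1107] yawx 14.66 zax [-3.e-04 -3.e-04 -1.e+00] F [ 0.14 -0.18 -2.08] w 0.0336 q6 1.75
d mm [ 0.3 -0.3  0.7] rot [ 0.01  0.02 -0.04]
```

Emit:
step_arm --targets '[{"dx":0,"dy":0,"dz":0.0005,"rx":0,"ry":0,"rz":0},{"dx":0,"dy":0,"dz":0.001,"rx":0,"ry":0,"rz":0},{"dx":0,"dy":0,"dz":0.0013,"rx":0,"ry":0,"rz":0},{"dx":0,"dy":0,"dz":0.0013,"rx":0,"ry":0,"rz":0},{"dx":0,"dy":0,"dz":0.0013,"rx":0,"ry":0,"rz":0}]'

```text
time: 14.25
position: [0.4729, 0.3421, 0.1097]
tool_rot: [0.992, 0.128, 0.0, 0.0]
ft_force: [0.2, -0.3, 1.3]
grip_width: 0.0338
```

```bash
python3 go.py .473 .3425 .11 14.7
```

```text
t 14.25 p [0.4729 0.3421 0.1097] yawx 14.66 zax [ 1.e-04 -2.e-04 -1.e+00] F [ 0.21 -0.3   1.3 ] w 0.0338 q6 1.75
d mm [ 0.2 -0.3 -0.3] rot [ 0.01 -0.01 -0.04]
```

Contact was at the predicted height (0.1097) and Fz rose by about 3.5 N. Releasing the spacer while keeping hold of the tongs.

Emit:
step_arm --targets '[{"dx":0,"dy":0,"dz":0,"rx":0,"ry":0,"rz":0},{"dx":0,"dy":0,"dz":0,"rx":0,"ry":0,"rz":0},{"dx":0,"dy":0,"dz":0,"rx":0,"ry":0,"rz":0},{"dx":0,"dy":0,"dz":0,"rx":0,"ry":0,"rz":0},{"dx":0,"dy":0,"dz":0,"rx":0,"ry":0,"rz":0}]' --gripper 0.505 --force 20

```text
time: 14.88
position: [0.4729, 0.3422, 0.1096]
tool_rot: [0.992, 0.128, 0.0, 0.0]
ft_force: [0.6, 0.5, -1.5]
grip_width: 0.0438
```

```bash
python3 go.py .473 .3425 .11 14.7; python3 - <<'E'
from rig import viewer
from h import *
c=viewer.camera("side"); np.savez("side7.npz",**c); crop(c,150,120,260,230,f"pics/side7.png",5)
E
```

```text
t 14.88 p [0.4729 0.3422 0.1096] yawx 14.66 zax [ 1.e-04 -2.e-04 -1.e+00] F [ 0.64  0.53 -1.52] w 0.0438 q6 1.75
d mm [ 0.2 -0.3 -0.4] rot [ 0.01 -0.   -0.04]
```

View pics/side7.png

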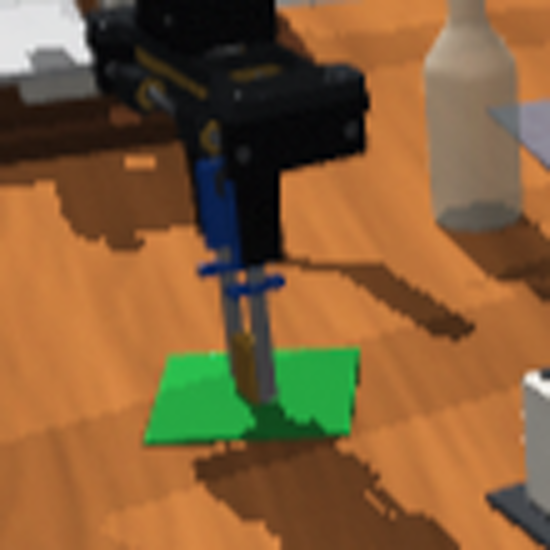

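Spacer stands on the pad (crop (245,370)) and the tongs are held again at 43.8 mm. Lifting straight up.

Emit:
step_arm --targets '[{"dx":0,"dy":0,"dz":-0.01,"rx":0,"ry":0,"rz":0},{"dx":0,"dy":0,"dz":-0.03,"rx":0,"ry":0,"rz":0},{"dx":0,"dy":0,"dz":-0.055,"rx":0,"ry":0,"rz":0},{"dx":0,"dy":0,"dz":-0.085,"rx":0,"ry":0,"rz":0},{"dx":0,"dy":0,"dz":-0.115,"rx":0,"ry":0,"rz":0}]'

```text
time: 15.55
position: [0.4728, 0.3421, 0.2262]
tool_rot: [0.992, 0.128, 0.0, -0.0]
ft_force: [0.9, 1.0, -1.3]
grip_width: 0.0443
```

```bash
python3 go.py .508 -.315 .225 -10.35; python3 - <<'E'
from rig import viewer
from h import *
c=viewer.camera("side"); np.savez("side8.npz",**c); crop(c,150,90,260,230,f"pics/side8.png",4)
E
```

```text
t 15.55 p [0.4728 0.3421 0.2262] yawx 14.66 zax [ 6.e-04  1.e-04 -1.e+00] F [ 0.88  0.97 -1.31] w 0.0443 q6 1.75
d mm [-132.2  644.7    1.2] rot [-0.   -0.03 25.01]
```

View pics/side8.png

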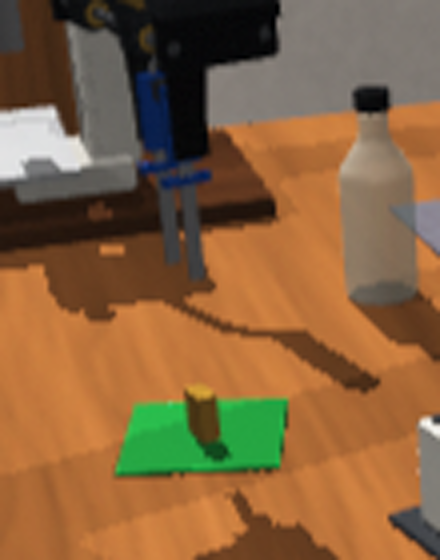

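The spacer stands upright alone on the pad (crop (202,415)). Carrying the tongs back to the stand.

Emit:
step_arm --targets '[{"dx":-0.006,"dy":0.03,"dz":0,"rx":0,"ry":0,"rz":1},{"dx":-0.015,"dy":0.075,"dz":0,"rx":0,"ry":0,"rz":3},{"dx":-0.026,"dy":0.125,"dz":0,"rx":0,"ry":0,"rz":5},{"dx":-0.036,"dy":0.175,"dz":0,"rx":0,"ry":0,"rz":7},{"dx":-0.047,"dy":0.23,"dz":0,"rx":0,"ry":0,"rz":9}]'

```text
time: 16.23
position: [0.4878, 0.1076, 0.2301]
tool_rot: [0.999, 0.049, 0.005, -0.002]
ft_force: [1.5, -0.1, -1.4]
grip_width: 0.0442
```

```bash
python3 go.py .508 -.315 .225 -10.35
```

```text
t 16.23 p [0.4878 0.1076 0.2301] yawx 5.65 zax [ 0.0092  0.0037 -1.    ] F [ 1.51 -0.14 -1.4 ] w 0.0442 q6 1.46
d mm [-21.6 422.5   3.7] rot [-0.23 -0.52 16.  ]
```

Emit:
step_arm --targets '[{"dx":-0.003,"dy":0.05,"dz":0,"rx":0,"ry":-0.1,"rz":2},{"dx":-0.005,"dy":0.1,"dz":0.001,"rx":0,"ry":-0.2,"rz":4},{"dx":-0.008,"dy":0.15,"dz":0.002,"rx":-0.1,"ry":-0.3,"rz":6},{"dx":-0.01,"dy":0.2,"dz":0.003,"rx":-0.2,"ry":-0.4,"rz":8},{"dx":-0.013,"dy":0.25,"dz":0.004,"rx":-0.2,"ry":-0.5,"rz":10}]'

```text
time: 16.85
position: [0.4995, -0.1441, 0.2255]
tool_rot: [0.999, -0.039, 0.001, 0.0]
ft_force: [0.5, 0.3, -1.3]
grip_width: 0.0442
```

```bash
python3 go.py .508 -.315 .225 -10.35
```

```text
t 16.85 p [ 0.4995 -0.1441  0.2255] yawx -4.42 zax [ 1.2e-03 -2.0e-04 -1.0e+00] F [ 0.49  0.29 -1.33] w 0.0442 q6 1.15
d mm [ 21.7 169.7   0.5] rot [ 0.   -0.07  5.93]
```

Emit:
step_arm --targets '[{"dx":0.006,"dy":0.05,"dz":0,"rx":0,"ry":0,"rz":2},{"dx":0.013,"dy":0.1,"dz":0,"rx":0,"ry":0,"rz":4},{"dx":0.018,"dy":0.14,"dz":0,"rx":0,"ry":0,"rz":5},{"dx":0.0217,"dy":0.1697,"dz":0,"rx":0,"ry":-0.1,"rz":5.9},{"dx":0.0217,"dy":0.1697,"dz":0,"rx":0,"ry":-0.1,"rz":5.9}]'

```text
time: 17.48
position: [0.5081, -0.3175, 0.2255]
tool_rot: [0.996, -0.091, 0.0, 0.001]
ft_force: [-0.3, -0.1, -0.6]
grip_width: 0.0439
```

```bash
python3 go.py .508 -.315 .19 -10.35
```

```text
t 17.48 p [ 0.5081 -0.3175  0.2255] yawx -10.49 zax [ 6.0e-04 -1.2e-03 -1.0e+00] F [-0.27 -0.14 -0.64] w 0.0439 q6 1.01
d mm [-0.5 -2.5 35.5] rot [ 0.06 -0.05 -0.14]
```

Emit:
step_arm --targets '[{"dx":-0.0005,"dy":-0.0025,"dz":0.012,"rx":0,"ry":0,"rz":-0.1},{"dx":-0.0005,"dy":-0.0025,"dz":0.025,"rx":0,"ry":0,"rz":-0.1},{"dx":-0.0005,"dy":-0.0025,"dz":0.0355,"rx":0,"ry":0,"rz":-0.1},{"dx":-0.0005,"dy":-0.0025,"dz":0.0355,"rx":0,"ry":0,"rz":-0.1},{"dx":-0.0005,"dy":-0.0025,"dz":0.0355,"rx":0,"ry":0,"rz":-0.1}]'

```text
time: 18.1
position: [0.5083, -0.3149, 0.1901]
tool_rot: [0.996, -0.09, 0.001, 0.001]
ft_force: [0.4, -1.0, -1.9]
grip_width: 0.044
```

```bash
python3 go.py .508 -.315 .1135 -10.35; python3 - <<'E'
from rig import viewer
from h import *
c=viewer.camera("side"); np.savez("side9.npz",**c); crop(c,240,230,380,380,f"pics/side9.png",4)
E
```

```text
t 18.1 p [ 0.5083 -0.3149  0.1901] yawx -10.37 zax [ 9.0e-04 -1.5e-03 -1.0e+00] F [ 0.44 -1.04 -1.89] w 0.044 q6 1.01
d mm [-0.4  0.1 76.6] rot [ 0.08 -0.07 -0.02]
```

View pics/side9.png

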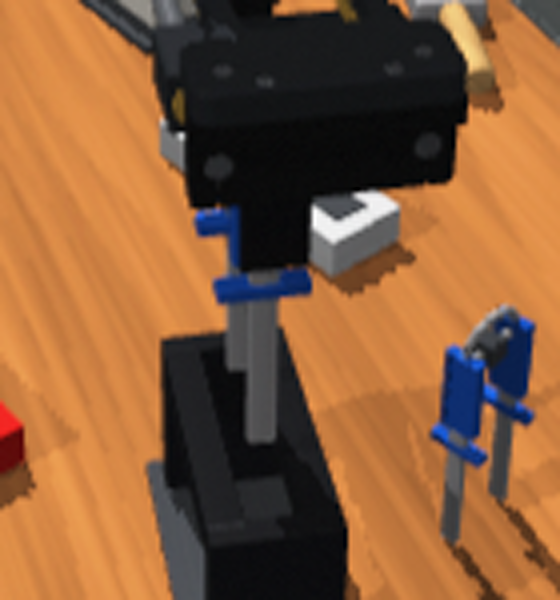

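Jaws are above the slot (crop (240–262, 370–440)). Descending along the withdrawal path.

Emit:
step_arm --targets '[{"dx":-0.0003,"dy":0,"dz":0.013,"rx":0.1,"ry":-0.1,"rz":0},{"dx":-0.0003,"dy":0,"dz":0.026,"rx":0.1,"ry":-0.1,"rz":0},{"dx":-0.0003,"dy":0,"dz":0.039,"rx":0.1,"ry":-0.1,"rz":0},{"dx":-0.0003,"dy":0,"dz":0.052,"rx":0.1,"ry":-0.1,"rz":0},{"dx":-0.0003,"dy":0,"dz":0.065,"rx":0.1,"ry":-0.1,"rz":0}]'

```text
time: 18.77
position: [0.5081, -0.3151, 0.1242]
tool_rot: [0.996, -0.09, -0.0, -0.0]
ft_force: [0.2, 0.5, -1.6]
grip_width: 0.044
```

```bash
python3 go.py .508 -.315 .1132 -10.35
```

```text
t 18.77 p [ 0.5081 -0.3151  0.1242] yawx -10.38 zax [-5.e-04  5.e-04 -1.e+00] F [ 0.15  0.54 -1.62] w 0.044 q6 1.01
d mm [-0.1 -0.  11. ] rot [-0.02  0.03 -0.03]
```

Emit:
step_arm --targets '[{"dx":0,"dy":0,"dz":0.004,"rx":0,"ry":0,"rz":0},{"dx":0,"dy":0,"dz":0.008,"rx":0,"ry":0,"rz":0},{"dx":0,"dy":0,"dz":0.0105,"rx":0,"ry":0,"rz":0},{"dx":0,"dy":0,"dz":0.011,"rx":0,"ry":0,"rz":0},{"dx":0,"dy":0,"dz":0.011,"rx":0,"ry":0,"rz":0}]'

```text
time: 19.4
position: [0.5083, -0.3152, 0.1135]
tool_rot: [0.996, -0.09, -0.0, -0.0]
ft_force: [0.4, 0.4, -1.1]
grip_width: 0.044
```

```bash
python3 go.py .508 -.315 .1132 -10.35
```

```text
t 19.4 p [ 0.5083 -0.3152  0.1135] yawx -10.38 zax [ 0.e+00  1.e-04 -1.e+00] F [ 0.37  0.44 -1.08] w 0.044 q6 1.01
d mm [-0.3 -0.2  0.3] rot [-0.    0.   -0.03]
```

Emit:
step_arm --targets '[{"dx":0,"dy":0,"dz":0.0006,"rx":0,"ry":0,"rz":0},{"dx":0,"dy":0,"dz":0.0008,"rx":0,"ry":0,"rz":0},{"dx":0,"dy":0,"dz":0.0008,"rx":0,"ry":0,"rz":0},{"dx":0,"dy":0,"dz":0.0008,"rx":0,"ry":0,"rz":0},{"dx":0,"dy":0,"dz":0.0008,"rx":0,"ry":0,"rz":0}]'

```text
time: 20.02
position: [0.5084, -0.3153, 0.1131]
tool_rot: [0.996, -0.09, 0.0, 0.0]
ft_force: [-0.5, 1.0, 4.3]
grip_width: 0.0438
```

Emit:
step_arm --targets '[{"dx":0,"dy":0,"dz":0,"rx":0,"ry":0,"rz":0},{"dx":0,"dy":0,"dz":0,"rx":0,"ry":0,"rz":0},{"dx":0,"dy":0,"dz":0,"rx":0,"ry":0,"rz":0},{"dx":0,"dy":0,"dz":0,"rx":0,"ry":0,"rz":0},{"dx":0,"dy":0,"dz":0,"rx":0,"ry":0,"rz":0}]' --gripper 1

```text
time: 20.65
position: [0.5084, -0.3153, 0.113]
tool_rot: [0.996, -0.09, 0.0, 0.0]
ft_force: [0.0, -0.2, 0.8]
grip_width: 0.0836
```

```bash
python3 go.py .508 -.315 .225 -10.35
```

```text
t 20.65 p [ 0.5084 -0.3153  0.113 ] yawx -10.38 zax [ 3.e-04 -1.e-04 -1.e+00] F [ 0.05 -0.2   0.8 ] w 0.0836 q6 1.01
d mm [  -0.4   -0.2 -112. ] rot [ 0.01 -0.02 -0.03]
```

Lugs touched the rails (Fz +4 N) and the fingers are open. Raising, then checking the tongs and the spacer.

Emit:
step_arm --targets '[{"dx":0,"dy":0,"dz":-0.01,"rx":0,"ry":0,"rz":0},{"dx":0,"dy":0,"dz":-0.03,"rx":0,"ry":0,"rz":0},{"dx":0,"dy":0,"dz":-0.06,"rx":0,"ry":0,"rz":0},{"dx":0,"dy":0,"dz":-0.09,"rx":0,"ry":0,"rz":0},{"dx":0,"dy":0,"dz":-0.11,"rx":0,"ry":0,"rz":0}]'

```text
time: 21.28
position: [0.5088, -0.3156, 0.2254]
tool_rot: [0.996, -0.09, 0.001, 0.001]
ft_force: [-0.1, -0.7, 0.4]
grip_width: 0.087
```

```bash
python3 go.py .473 .3425 .225 104.7; python3 - <<'E'
from rig import viewer
from meas import *
cs={}
for n in("side","top"):
    c=viewer.camera(n); np.savez(n+"10.npz",**c); cs[n]=c
    hsv=cv2.cvtColor(c["img"],cv2.COLOR_BGR2HSV); H,S,V=[hsv[...,i].astype(int) for i in range(3)]
    m=(H>10)&(H<40)&(S>90); 
    z=cloud(c)[...,2]
    b=(140,225,165,260) if n=="top" else (185,165,220,205)
    m2=m&(z>.028)&(z<.05)
    try: print(n,"top face",rect(c,m2,.037,b))
    except Exception as e: print(e)
I=[cv2.resize(cs["side"]["img"][240:390,250:380],(416,480),interpolation=2),cv2.resize(cs["side"]["img"][160:220,170:230],(384,384),interpolation=2)]
I[1]=cv2.copyMakeBorder(I[1],0,96,0,0,cv2.BORDER_CONSTANT)
cv2.imwrite("pics/b10.png",np.hstack(I))
crop(cs["top"],120,210,185,275,"pics/t10.png",8)
E
```

```text
t 21.27 p [ 0.5088 -0.3156  0.2254] yawx -10.37 zax [ 0.0024 -0.0021 -1.    ] F [-0.14 -0.67  0.43] w 0.087 q6 1.01
d mm [-153.8 -640.9   -1. ] rot [ 2.2000e-01 -1.0000e-02 -1.1507e+02]
side top face (array([472.2, 332.3]), array([18.6, 42.9]), np.float32(100.2), 44)
top top face (array([473.5, 339.8]), array([14. , 24.5]), np.float32(107.6), 53)
```

View pics/b10.png

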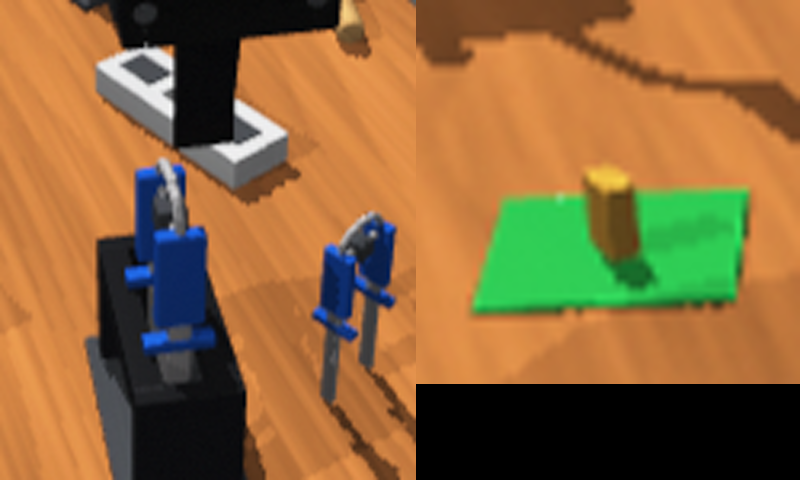

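View pics/t10.png

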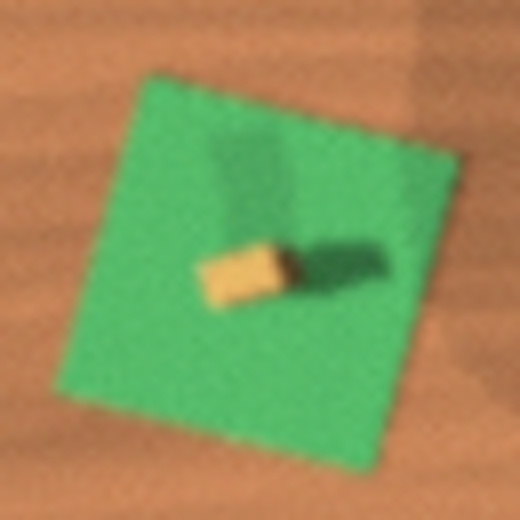

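Tongs hang squarely in the stand (left crop), and the spacer is upright on the pad. The top view gives its top face at (0.4735, 0.340), 14.0 x 24.5 mm, within about 2 mm of the release pose. Travelling there with a +115° turn.

Emit:
step_arm --targets '[{"dx":-0.007,"dy":-0.03,"dz":0,"rx":0,"ry":0,"rz":-8},{"dx":-0.018,"dy":-0.075,"dz":0,"rx":0,"ry":0,"rz":-18},{"dx":-0.03,"dy":-0.125,"dz":0,"rx":0,"ry":0,"rz":-28},{"dx":-0.042,"dy":-0.175,"dz":0,"rx":0,"ry":0,"rz":-38},{"dx":-0.055,"dy":-0.23,"dz":0,"rx":0,"ry":0,"rz":-48}]'

```text
time: 22.0
position: [0.4965, -0.0788, 0.2246]
tool_rot: [0.946, 0.325, 0.002, 0.003]
ft_force: [1.0, 1.0, 0.9]
grip_width: 0.0873
```

```bash
python3 go.py .473 .3415 .2 104.7
```

```text
t 22.0 p [ 0.4965 -0.0788  0.2246] yawx 37.9 zax [ 0.0048 -0.0043 -1.    ] F [1.05 1.04 0.87] w 0.0873 q6 0.53
d mm [ 239.6 -346.2   22.7] rot [  0.36   0.16 -66.8 ]
```

Emit:
step_arm --targets '[{"dx":0.031,"dy":-0.045,"dz":0,"rx":0,"ry":0,"rz":-10},{"dx":0.063,"dy":-0.09,"dz":0,"rx":0,"ry":0,"rz":-20},{"dx":0.095,"dy":-0.135,"dz":0,"rx":0,"ry":0,"rz":-30},{"dx":0.126,"dy":-0.18,"dz":0,"rx":0,"ry":0,"rz":-40},{"dx":0.158,"dy":-0.226,"dz":0,"rx":0,"ry":0,"rz":-50}]'

```text
time: 22.62
position: [0.4817, 0.1982, 0.2228]
tool_rot: [0.718, 0.696, -0.0, 0.003]
ft_force: [1.0, -0.7, 0.3]
grip_width: 0.0869
```

```bash
python3 go.py .473 .3415 .2 104.7
```

```text
t 22.62 p [0.4817 0.1982 0.2228] yawx 88.22 zax [ 0.004  -0.0046 -1.    ] F [ 0.98 -0.65  0.32] w 0.0869 q6 0.21
d mm [143.  -13.2  22.1] rot [  0.2    0.29 -16.48]
```

Emit:
step_arm --targets '[{"dx":0.045,"dy":-0.004,"dz":0.005,"rx":0,"ry":0,"rz":-6},{"dx":0.09,"dy":-0.008,"dz":0.01,"rx":0,"ry":0,"rz":-12},{"dx":0.125,"dy":-0.012,"dz":0.018,"rx":0.2,"ry":0.2,"rz":-16},{"dx":0.143,"dy":-0.0132,"dz":0.022,"rx":0.2,"ry":0.3,"rz":-16.5},{"dx":0.143,"dy":-0.0132,"dz":0.022,"rx":0.2,"ry":0.3,"rz":-16.5}]'

```text
time: 23.25
position: [0.4725, 0.3417, 0.1993]
tool_rot: [0.61, 0.792, -0.001, -0.0]
ft_force: [-0.0, -0.5, -0.5]
grip_width: 0.0871
```

```bash
python3 go.py .473 .3415 .1 104.7
```

```text
t 23.25 p [0.4725 0.3417 0.1993] yawx 104.77 zax [-1.2e-03 -8.0e-04 -1.0e+00] F [-0.02 -0.48 -0.47] w 0.0871 q6 0.18
d mm [-0.3  0.5 99.3] rot [-0.08  0.03  0.07]
```

Emit:
step_arm --targets '[{"dx":-0.0003,"dy":0.0005,"dz":0.03,"rx":0,"ry":0,"rz":0.1},{"dx":-0.0003,"dy":0.0005,"dz":0.06,"rx":0,"ry":0,"rz":0.1},{"dx":-0.0003,"dy":0.0005,"dz":0.09,"rx":0,"ry":0,"rz":0.1},{"dx":-0.0003,"dy":0.0005,"dz":0.115,"rx":0,"ry":0,"rz":0.1},{"dx":-0.0003,"dy":0.0005,"dz":0.125,"rx":0,"ry":0,"rz":0.1}]'

```text
time: 23.88
position: [0.4727, 0.3396, 0.0732]
tool_rot: [0.612, 0.791, -0.002, -0.001]
ft_force: [0.8, 0.7, 0.8]
grip_width: 0.0868
```

```bash
python3 go.py .473 .3415 .0385 104.7; python3 - <<'E'
from rig import viewer
from h import *
c=viewer.camera("side"); np.savez("side11.npz",**c); crop(c,150,120,260,230,f"pics/side11.png",5)
E
```

```text
t 23.88 p [0.4727 0.3396 0.0732] yawx 104.54 zax [-0.0036 -0.0023 -1.    ] F [0.82 0.75 0.83] w 0.0868 q6 0.18
d mm [ 1.8  1.  34.7] rot [-0.23  0.08 -0.16]
```

View pics/side11.png

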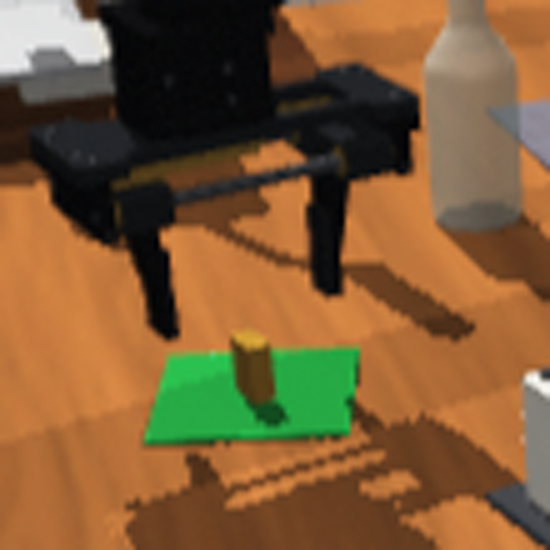

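The fingers straddle the spacer with clearance on both sides. Descending to grasp height, correcting the small tilt.

Emit:
step_arm --targets '[{"dx":0.0018,"dy":0.001,"dz":0.01,"rx":-0.2,"ry":0.1,"rz":-0.1},{"dx":0.0018,"dy":0.001,"dz":0.02,"rx":-0.2,"ry":0.1,"rz":-0.1},{"dx":0.0018,"dy":0.001,"dz":0.03,"rx":-0.2,"ry":0.1,"rz":-0.1},{"dx":0.0018,"dy":0.001,"dz":0.0347,"rx":-0.2,"ry":0.1,"rz":-0.1},{"dx":0.0018,"dy":0.001,"dz":0.0347,"rx":-0.2,"ry":0.1,"rz":-0.1}]'

```text
time: 24.55
position: [0.4726, 0.3416, 0.0376]
tool_rot: [0.611, 0.792, -0.001, -0.001]
ft_force: [0.1, -0.1, -0.0]
grip_width: 0.0871
```

```bash
python3 go.py .473 .3415 .0385 104.7
```

```text
t 24.55 p [0.4726 0.3416 0.0376] yawx 104.66 zax [-1.7e-03 -2.0e-04 -1.0e+00] F [ 0.09 -0.05 -0.  ] w 0.0871 q6 0.18
d mm [-0.2  0.3 -0.9] rot [-0.1  -0.01 -0.04]
```

Emit:
step_arm --targets '[{"dx":0,"dy":0.0003,"dz":-0.0009,"rx":-0.1,"ry":0,"rz":0},{"dx":0,"dy":0.0003,"dz":-0.0009,"rx":-0.1,"ry":0,"rz":0},{"dx":0,"dy":0.0003,"dz":-0.0009,"rx":-0.1,"ry":0,"rz":0},{"dx":0,"dy":0.0003,"dz":-0.0009,"rx":-0.1,"ry":0,"rz":0},{"dx":0,"dy":0.0003,"dz":-0.0009,"rx":-0.1,"ry":0,"rz":0}]' --gripper 0.26 --force 15

```text
time: 25.18
position: [0.4729, 0.3417, 0.0385]
tool_rot: [0.611, 0.792, 0.0, -0.0]
ft_force: [-0.3, -0.3, 0.2]
grip_width: 0.0449
```

```bash
python3 go.py .473 .3415 .0385 104.7; python3 - <<'E'
from rig import viewer
from h import *
c=viewer.camera("side"); crop(c,165,140,245,220,f"pics/side12.png",6)
E
```

```text
t 25.18 p [0.4729 0.3417 0.0385] yawx 104.66 zax [ 0.e+00  3.e-04 -1.e+00] F [-0.3  -0.33  0.23] w 0.0449 q6 0.18
d mm [-0.2  0.   0. ] rot [ 0.   -0.02 -0.04]
```

View pics/side12.png

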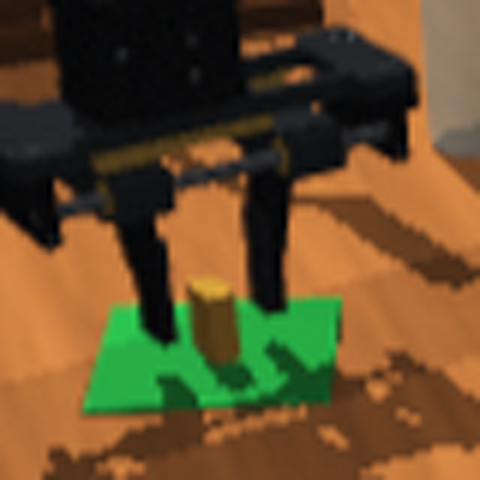

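The spacer sits midway between the fingers (crop (213,320)). Closing.

Emit:
step_arm --targets '[{"dx":0,"dy":0,"dz":0,"rx":0,"ry":0,"rz":0},{"dx":0,"dy":0,"dz":0,"rx":0,"ry":0,"rz":0},{"dx":0,"dy":0,"dz":0,"rx":0,"ry":0,"rz":0},{"dx":0,"dy":0,"dz":0,"rx":0,"ry":0,"rz":0},{"dx":0,"dy":0,"dz":0,"rx":0,"ry":0,"rz":0}]' --gripper 0.05 --force 25

```text
time: 25.85
position: [0.4729, 0.3417, 0.0385]
tool_rot: [0.611, 0.792, 0.0, -0.0]
ft_force: [-0.3, -0.1, -1.5]
grip_width: 0.0137
```

Emit:
step_arm --targets '[{"dx":0,"dy":0,"dz":0,"rx":0,"ry":0,"rz":0},{"dx":0,"dy":0,"dz":0,"rx":0,"ry":0,"rz":0},{"dx":0,"dy":0,"dz":-0.005,"rx":0,"ry":0,"rz":0},{"dx":0,"dy":0,"dz":-0.015,"rx":0,"ry":0,"rz":0},{"dx":0,"dy":0,"dz":-0.03,"rx":0,"ry":0,"rz":0}]'

```text
time: 26.48
position: [0.4727, 0.3416, 0.0692]
tool_rot: [0.611, 0.792, -0.0, -0.0]
ft_force: [-0.5, -0.1, -0.9]
grip_width: 0.0137
```

```bash
python3 go.py .6102 -.0965 .15 109.4; python3 - <<'E'
from rig import viewer
from h import *
c=viewer.camera("side"); np.savez("side13.npz",**c); crop(c,165,130,245,220,f"pics/side13.png",6)
E
```

```text
t 26.48 p [0.4727 0.3416 0.0692] yawx 104.66 zax [-5.e-04  0.e+00 -1.e+00] F [-0.47 -0.14 -0.86] w 0.0137 q6 0.18
d mm [-458.6   22.1  -80.9] rot [-0.03 -0.01 -4.74]
```

View pics/side13.png

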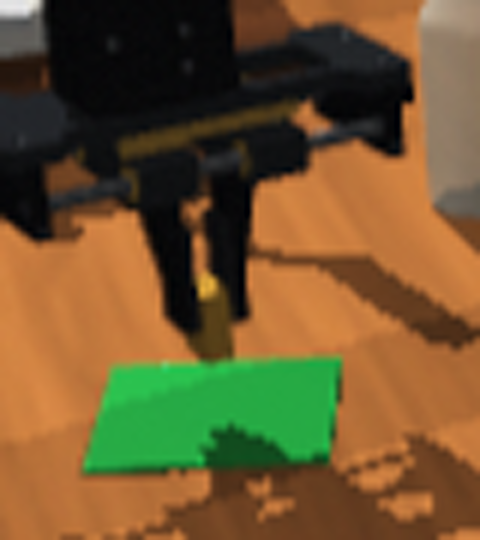

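Spacer held by its broad faces (13.7 mm), off the pad. While raising it, I'll refine the bay pose with an overlay.

Emit:
step_arm --targets '[{"dx":0,"dy":0,"dz":-0.02,"rx":0,"ry":0,"rz":0},{"dx":0,"dy":0,"dz":-0.045,"rx":0,"ry":0,"rz":0},{"dx":0,"dy":0,"dz":-0.07,"rx":0,"ry":0,"rz":0},{"dx":0,"dy":0,"dz":-0.095,"rx":0,"ry":0,"rz":0},{"dx":0,"dy":0,"dz":-0.115,"rx":0,"ry":0,"rz":0}]'

```text
time: 27.15
position: [0.4739, 0.3422, 0.1883]
tool_rot: [0.611, 0.792, 0.003, 0.001]
ft_force: [1.0, 0.8, -1.0]
grip_width: 0.0138
```

```bash
python3 go.py .6104 -.0965 .18 109.4; python3 - <<'E'
from h import *
a=np.radians(19.4); ex=np.array([np.cos(a),np.sin(a),0]);ey=np.array([-np.sin(a),np.cos(a),0])
I=[]
for n,b,s in(("top0",(283,165,350,215),11),("side0",(275,250,345,300),11)):
    c=load(n); im=cv2.resize(c["img"][b[1]:b[3],b[0]:b[2]],None,fx=s,fy=s,interpolation=2)
    for hx,hy,z,col in((.022,.065,.02,(0,0,255)),(.01,.015,.02,(0,255,0)),(.01,.015,.006,(255,0,0))):
        pts=[proj(c,np.array([.6104,-.0965,z])+ex*i*hx+ey*j*hy) for i,j in((1,1),(1,-1),(-1,-1),(-1,1))]
        pts=((np.array(pts)-b[:2]+.5)*s).astype(int); cv2.polylines(im,[pts],True,col,1)
    I.append(im)
w=min(i.shape[1] for i in I); o=np.vstack([i[:,:w] for i in I]); cv2.imwrite("pics/rack.png",cv2.resize(o,None,fx=.54,fy=.54))
E
```

```text
t 27.15 p [0.4739 0.3422 0.1883] yawx 104.67 zax [ 0.005   0.0026 -1.    ] F [ 0.99  0.84 -0.95] w 0.0138 q6 0.18
d mm [-459.    20.9    7.9] rot [ 0.32 -0.06 -4.73]
```

View pics/rack.png

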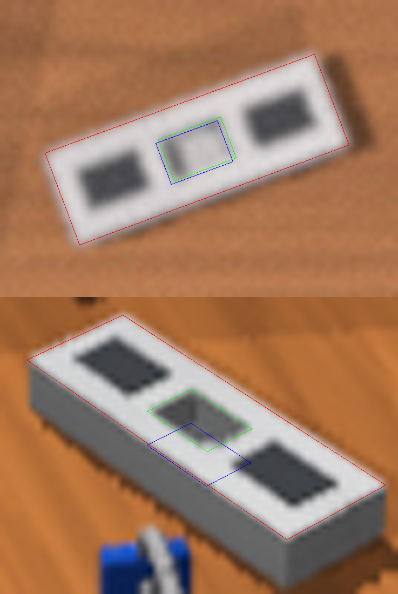

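Overlay of the rack model lands on the rack outline and the empty bay in both views (bay at top px (316,190)). Carrying there.

Emit:
step_arm --targets '[{"dx":-0.03,"dy":0.001,"dz":0,"rx":0,"ry":0,"rz":0},{"dx":-0.075,"dy":0.003,"dz":0,"rx":0,"ry":0,"rz":-1},{"dx":-0.125,"dy":0.006,"dz":0,"rx":0,"ry":0,"rz":-2},{"dx":-0.175,"dy":0.008,"dz":0,"rx":0.1,"ry":0,"rz":-2.5},{"dx":-0.225,"dy":0.01,"dz":0,"rx":0.2,"ry":0,"rz":-3}]'

```text
time: 27.78
position: [0.5409, 0.1256, 0.1889]
tool_rot: [0.59, 0.807, 0.002, 0.001]
ft_force: [-0.3, 0.1, -0.9]
grip_width: 0.0138
```

```bash
python3 go.py .6104 -.0967 .18 109.4
```

```text
t 27.77 p [0.5409 0.1256 0.1889] yawx 107.69 zax [ 0.003   0.0017 -1.    ] F [-0.3   0.1  -0.92] w 0.0138 q6 -0.28
d mm [-232.9   -1.4    8.7] rot [ 0.19 -0.04 -1.71]
```

Emit:
step_arm --targets '[{"dx":-0.05,"dy":0,"dz":0,"rx":0,"ry":0,"rz":-0.5},{"dx":-0.105,"dy":0,"dz":0,"rx":0,"ry":0,"rz":-1},{"dx":-0.16,"dy":-0.001,"dz":0.002,"rx":0.1,"ry":0,"rz":-1.5},{"dx":-0.21,"dy":-0.001,"dz":0.005,"rx":0.2,"ry":0,"rz":-1.7},{"dx":-0.233,"dy":-0.0014,"dz":0.009,"rx":0.2,"ry":0,"rz":-1.7}]'

```text
time: 28.4
position: [0.6114, -0.0996, 0.1804]
tool_rot: [0.579, 0.815, 0.0, 0.001]
ft_force: [0.6, 0.2, -1.7]
grip_width: 0.0138
```

```bash
python3 go.py .6104 -.0967 .085 109.4
```

```text
t 28.4 p [ 0.6114 -0.0996  0.1804] yawx 109.24 zax [ 1.9e-03 -3.0e-04 -1.0e+00] F [ 0.59  0.19 -1.69] w 0.0138 q6 -0.68
d mm [ 3.2 -0.2 95.4] rot [ 0.1   0.05 -0.16]
```

Emit:
step_arm --targets '[{"dx":0.003,"dy":0,"dz":0.025,"rx":0,"ry":0,"rz":-0.1},{"dx":0.003,"dy":0,"dz":0.05,"rx":0.1,"ry":0,"rz":-0.1},{"dx":0.003,"dy":0,"dz":0.075,"rx":0.1,"ry":0,"rz":-0.1},{"dx":0.003,"dy":0,"dz":0.095,"rx":0.1,"ry":0,"rz":-0.1},{"dx":0.003,"dy":0,"dz":0.095,"rx":0.1,"ry":0,"rz":-0.1}]'

```text
time: 29.02
position: [0.609, -0.0954, 0.0841]
tool_rot: [0.578, 0.816, -0.001, -0.002]
ft_force: [-0.8, 0.2, -0.7]
grip_width: 0.0139
```

```bash
python3 go.py .6104 -.0967 .062 109.4; python3 - <<'E'
from rig import viewer
from h import *
from rig import telemetry
o=telemetry.get_obs();p=o["position"]
c=viewer.camera("side"); np.savez("side14.npz",**c)
a=np.radians(19.4); ex=np.array([np.cos(a),np.sin(a),0]);ey=np.array([-np.sin(a),np.cos(a),0])
b=(270,215,350,300);s=7
im=cv2.resize(c["img"][b[1]:b[3],b[0]:b[2]],None,fx=s,fy=s,interpolation=2); im0=im.copy()
for ctr,hx,hy,z,col in(((.6104,-.0967),.01,.015,.02,(0,255,0)),(p[:2],.007,.012,p[2]-.0355,(0,0,255))):
    pts=[proj(c,np.array([*ctr,z])+ex*i*hx+ey*j*hy) for i,j in((1,1),(1,-1),(-1,-1),(-1,1))]
    pts=((np.array(pts)-b[:2]+.5)*s).astype(int); cv2.polylines(im,[pts],True,col,1)
cv2.imwrite("pics/side14.png",cv2.resize(np.hstack([im0,im]),None,fx=.71,fy=.71))
E
```

```text
t 29.02 p [ 0.609  -0.0954  0.0841] yawx 109.38 zax [-0.004  0.001 -1.   ] F [-0.77  0.19 -0.73] w 0.0139 q6 -0.67
d mm [-1.8  1.  22.1] rot [-0.2  -0.13 -0.02]
```

View pics/side14.png

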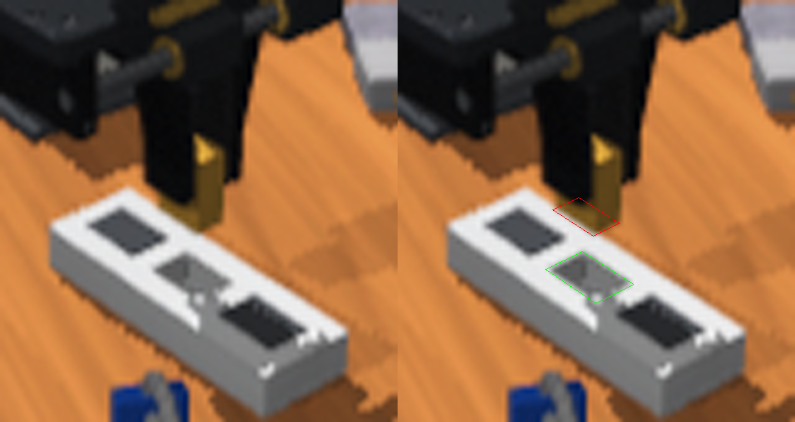

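The spacer's bottom edge (red prediction) matches the picture within about 1 px, and the bay (green) sits directly under it. Descending with corrections.

Emit:
step_arm --targets '[{"dx":-0.0018,"dy":0.001,"dz":0.008,"rx":-0.2,"ry":-0.1,"rz":0},{"dx":-0.0018,"dy":0.001,"dz":0.015,"rx":-0.2,"ry":-0.1,"rz":0},{"dx":-0.0018,"dy":0.001,"dz":0.02,"rx":-0.2,"ry":-0.1,"rz":0},{"dx":-0.0018,"dy":0.001,"dz":0.02,"rx":-0.2,"ry":-0.1,"rz":0},{"dx":-0.0018,"dy":0.001,"dz":0.02,"rx":-0.2,"ry":-0.1,"rz":0}]'

```text
time: 29.7
position: [0.6116, -0.0973, 0.0653]
tool_rot: [0.578, 0.816, 0.001, 0.001]
ft_force: [0.4, 0.7, -0.7]
grip_width: 0.0138
```

```bash
python3 go.py .6104 -.0967 .0415 109.4; python3 - <<'E'
from rig import viewer
from h import *
from rig import telemetry
o=telemetry.get_obs();p=o["position"]
c=viewer.camera("side"); np.savez("side15.npz",**c)
b=(275,225,345,300);s=7
im=cv2.resize(c["img"][b[1]:b[3],b[0]:b[2]],None,fx=s,fy=s,interpolation=2)
cv2.imwrite("pics/side15.png",im)
E
```

```text
t 29.7 p [ 0.6116 -0.0973  0.0653] yawx 109.37 zax [ 2.6e-03 -5.0e-04 -1.0e+00] F [ 0.4   0.7  -0.74] w 0.0138 q6 -0.68
d mm [ 1.  -1.  23.8] rot [ 0.13  0.08 -0.03]
```

View pics/side15.png

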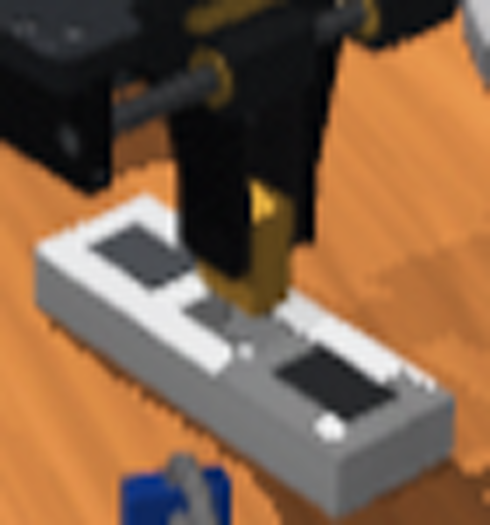

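Emit:
step_arm --targets '[{"dx":0.001,"dy":-0.001,"dz":0.001,"rx":0.1,"ry":0,"rz":0},{"dx":0.001,"dy":-0.001,"dz":0.005,"rx":0.1,"ry":0,"rz":0},{"dx":0.001,"dy":-0.001,"dz":0.009,"rx":0.1,"ry":0,"rz":0},{"dx":0.001,"dy":-0.001,"dz":0.012,"rx":0.1,"ry":0,"rz":0},{"dx":0.001,"dy":-0.001,"dz":0.014,"rx":0.1,"ry":0,"rz":0}]'

```text
time: 30.38
position: [0.6103, -0.0966, 0.051]
tool_rot: [0.578, 0.816, -0.0, 0.001]
ft_force: [0.4, 0.7, -0.9]
grip_width: 0.0137
```

```bash
python3 go.py .6104 -.0967 .0415 109.4
```

```text
t 30.38 p [ 0.6103 -0.0966  0.051 ] yawx 109.38 zax [ 8.0e-04 -1.1e-03 -1.0e+00] F [ 0.39  0.67 -0.86] w 0.0137 q6 -0.67
d mm [-0.1  0.   9.5] rot [ 0.02  0.07 -0.02]
```

No contact, with the bottom already 4.5 mm below the rack top. Continuing.

Emit:
step_arm --targets '[{"dx":0,"dy":0,"dz":0.003,"rx":0,"ry":0.1,"rz":0},{"dx":0,"dy":0,"dz":0.006,"rx":0,"ry":0.1,"rz":0},{"dx":0,"dy":0,"dz":0.0085,"rx":0,"ry":0.1,"rz":0},{"dx":0,"dy":0,"dz":0.0095,"rx":0,"ry":0.1,"rz":0},{"dx":0,"dy":0,"dz":0.01,"rx":0,"ry":0.1,"rz":0}]'

```text
time: 31.0
position: [0.6102, -0.0966, 0.0415]
tool_rot: [0.578, 0.816, 0.0, -0.0]
ft_force: [-2.3, 0.6, 5.2]
grip_width: 0.0141
```

```bash
python3 go.py .6104 -.0967 .0415 109.4
```

```text
t 31.0 p [ 0.6102 -0.0966  0.0415] yawx 109.38 zax [-1.e-04  6.e-04 -1.e+00] F [-2.29  0.61  5.22] w 0.0141 q6 -0.68
d mm [-0.1  0.2 -0. ] rot [ 0.   -0.04 -0.02]
```

Floor contact is exactly at the predicted 0.0415. Releasing.

Emit:
step_arm --targets '[{"dx":0,"dy":0,"dz":0,"rx":0,"ry":0,"rz":0},{"dx":0,"dy":0,"dz":0,"rx":0,"ry":0,"rz":0},{"dx":0,"dy":0,"dz":0,"rx":0,"ry":0,"rz":0},{"dx":0,"dy":0,"dz":0,"rx":0,"ry":0,"rz":0},{"dx":0,"dy":0,"dz":0,"rx":0,"ry":0,"rz":0}]' --gripper 0.6

```text
time: 31.62
position: [0.6102, -0.0967, 0.0414]
tool_rot: [0.578, 0.816, 0.0, -0.0]
ft_force: [-0.6, -0.3, -0.2]
grip_width: 0.05
```

Emit:
step_arm --targets '[{"dx":0,"dy":0,"dz":-0.01,"rx":0,"ry":0,"rz":0},{"dx":0,"dy":0,"dz":-0.03,"rx":0,"ry":0,"rz":0},{"dx":0,"dy":0,"dz":-0.06,"rx":0,"ry":0,"rz":0},{"dx":0,"dy":0,"dz":-0.1,"rx":0,"ry":0,"rz":0},{"dx":0,"dy":0,"dz":-0.14,"rx":0,"ry":0,"rz":0}]'

```text
time: 32.25
position: [0.6104, -0.0967, 0.1843]
tool_rot: [0.578, 0.816, 0.0, 0.001]
ft_force: [1.1, -1.1, 0.4]
grip_width: 0.0519
```

Emit:
step_arm --targets '[{"dx":0.03,"dy":0,"dz":-0.02,"rx":0,"ry":0,"rz":0},{"dx":0.07,"dy":0,"dz":-0.04,"rx":0,"ry":0,"rz":0},{"dx":0.11,"dy":0,"dz":-0.05,"rx":0,"ry":0,"rz":0},{"dx":0.15,"dy":0,"dz":-0.05,"rx":0,"ry":0,"rz":0},{"dx":0.16,"dy":0,"dz":-0.05,"rx":0,"ry":0,"rz":0}]'

```text
time: 32.88
position: [0.5562, 0.0562, 0.236]
tool_rot: [0.577, 0.817, 0.001, 0.001]
ft_force: [-0.2, -0.6, 0.1]
grip_width: 0.0522
```

```bash
python3 go.py; python3 - <<'E'
from rig import viewer
from h import *
I=[]
for n in("side","top"):
    c=viewer.camera(n); np.savez(n+"16.npz",**c); I.append(c["img"]); cv2.imwrite(f"pics/{n}16.png",c["img"])
    hsv=cv2.cvtColor(c["img"],cv2.COLOR_BGR2HSV).astype(int); P=cloud(c)
    m=(hsv[...,0]>10)&(hsv[...,0]<35)&(hsv[...,1]>90)&(P[...,2]>.03)&(np.hypot(P[...,0]-.6104,P[...,1]+.0967)<.03)
    q=P[m]; print(n,len(q),q.mean(0).round(4) if len(q) else "", np.percentile(q[:,2],[50,80,95]).round(4) if len(q) else "")
s=cv2.resize(I[0][240:310,270:350],None,fx=7,fy=7,interpolation=2); cv2.imwrite("pics/s16.png",s)
E
```

```text
t 32.88 p [0.5562 0.0562 0.236 ] yawx 109.54 zax [ 2.9e-03  1.0e-04 -1.0e+00] F [-0.19 -0.64  0.09] w 0.0522 q6 -0.44
side 102 [ 0.6095 -0.1017  0.0377] [0.039  0.0411 0.0418]
top 45 [ 0.6098 -0.0957  0.0391] [0.0388 0.0413 0.0431]
```

View pics/s16.png

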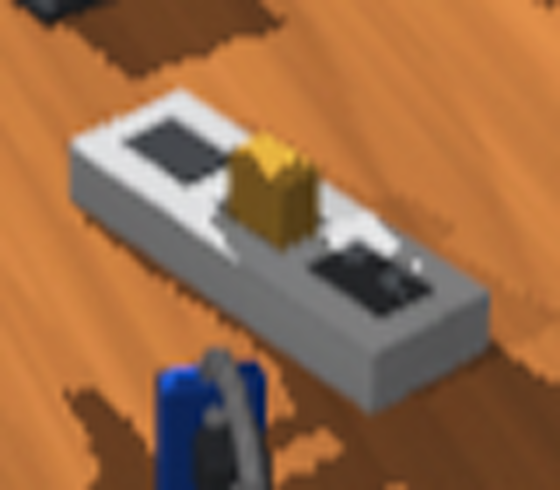

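View pics/side16.png

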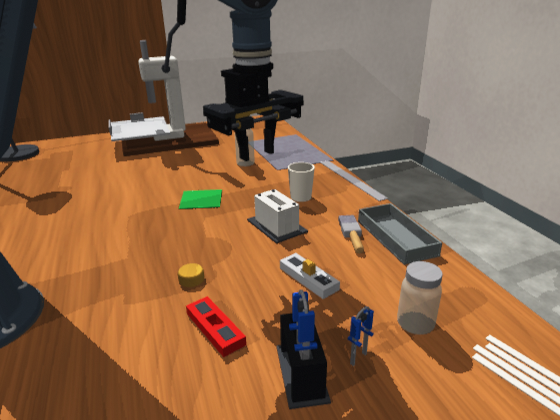

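View pics/top16.png

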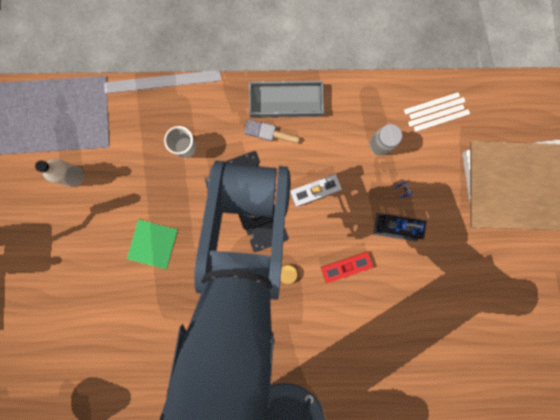

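Spacer stands in the middle bay of the silver rack (side px (309,267)), top at z≈0.040 as expected when fully seated. The tongs hang in the stand at (303,320), the bystanders look unmoved, and the gripper is clear. Handing in.

```bash
python3 -c "
from rig import robot
print(robot.hand_in())"
```

```text
the job is handed in; nothing more can be done
None
```

The job is done and handed in, at about 33 s of the 72 s allowed. I used the blue-handled tongs from the stand to lift the brass spacer out of the die well and set it upright on the green pad. I then hung the tongs back. With the gripper's own fingers I took the spacer by its broad faces and stood it in the middle bay of the aluminium rack.

**Last checks:**
- **Spacer:** It stands upright in the middle bay. It touched the floor at the predicted height, and its top reads 39–41 mm against an expected 40 mm. The top camera puts it within about 1 mm of the bay centre. The side camera reads 5 mm off along the rack, but its points are mostly on the spacer's near face.
- **Tongs:** They hang square in the stand with both lugs on the rails.
- **Other objects:** The bystanders and look-alikes look unmoved, judged by eye from the final pictures. The top view of the well was partly hidden by the arm, though it was clear from the side.
- **Robot:** It is clear of everything, and no force reading I saw passed about 6 N.

**One reading disagreed:** with the spacer in the tongs, the gripper read about 34 mm over the grips, where the given sizes imply 36 mm. The pictures showed the spacer held securely, and I put the difference down to give in the contacts.

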